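Load the drip beam level

ROBOT

A 6-joint arm with a two-finger parallel gripper is mounted at the origin on the work surface. World frame = base frame: x ahead of the robot, y to its left, z up, the work surface at z = 0. Lengths are in m, angles in degrees, forces in N, time in s.
With the tool pointing down it reaches from about 0.375 to 0.9 m from the base axis. Payload 3.1 kg.
Tool frame: the origin (TCP) lies midway between the tips of the shut fingers; the grasp point (between the pads) lies 19 mm behind it; x points along the fingers, y is the direction in which the jaws open and shut, and the axes are right-handed (so a half turn about x gives the same grasp; the last joint's range is limited). The gripper opens to 87 mm and grips with 3 to 60 N. Pads are 19 mm wide; open, the fingers measure 117 mm over their backs; the gripper's body (75 mm by 190 mm) begins 51 mm behind the grasp point.
Start: joints at [-79.956, 30.224, 82.088, -0, 67.689, -10.227], TCP at [0.217, -0.586, 0.223] pointing down, gripper open.
Joint ranges: [-176.69, 176.69], [-43.24, 126.21], [12.49, 139.97], [-82, 262], [0, 151.66], [-163.58, 163.58]. Speed limits (degrees/s): [159.86, 159.86, 180, 180, 180, 180].

INTERFACE

Orientations are given as a 3x3 rotation matrix whose columns are the frame's x, y, z axes.
In Python, from rig import bot gives the robot as it stands.
- The arm moves only by the tool play_rows, never from a script. Its argument "motion" is a list of rows, each a list of 3 entries, a list of its own where there are three numbers: the shift along the tool's x, y, z in mm, then the turn, a rotation vector about the tool's x, y, z in degrees, then the opening, from 0 (shut) to 1 (fully open). A call has 1 to 8 rows; each row is the pose to reach, as a shift and turn from the pose commanded when the call began, along the tool's axes at that moment; what a row does not reach only later rows make up. A row lasts 1/10 s, in which the tool goes at most 50 mm and 8.59 degrees, less where a joint would pass 70% of its speed; a pose out of reach is approached as far as the arm can. A call with a gripper value outside its range is refused whole. The fingers move at their own pace and stop on an object; the grip force is fixed at half the most. Time passes only in rows, so rows that repeat a pose let the fingers close. It gives the time, the measured TCP pose, the force and the opening at its end, in the units of the state.
- bot.read_state(): the state, without advancing time (a new reading comes with each control period).
- bot.capture(name): name is "scene" or "side" or "wrist"; returns a dict with "img" (420x560x3 uint8, blue, green, red), "mtx" (3x3 intrinsics, pixels), "rvec" (rotation vector, rad) and "tvec" (3), from world to camera coordinates, as OpenCV has them. Camera axes: x right, y down, z forward; pixel columns grow to the right and rows downward; lengths in m; the calibration is good to about 2 mm. A picture is of the moment at which its call begins. There is no depth.
- bot.hand_in(): hands the job in, once; it reports no verdict.
The state is a dict: "time_s": time; "joint_positions": joint angles; "qvel": joint speeds; "tau": joint torques, N m; "position": TCP position; "tcp_rot": TCP orientation; "force": force on the tool from outside, world axes, zero at the start; "moment": the same for the moment, N m; "opening": opening from 0.0 (shut) to 1.0 (fully open).
Only numpy, scipy, OpenCV 4.12 (cv2) and the standard library are available. Lean on these libraries where they do the work, as an engineer would, in place of code of your own. Each camera call takes 0.05 s, during which the arm holds its last target.

TASK

Hang the three washed board carriers from the black rack on the rocking drip beam, so that with the one already there every clip holds a carrier and the beam ends level. Lower each gently between the rails inboard of its clip until its crossbar rests on them, then slide it outboard, softly but fully, until it has snapped past the spring rollers and sits home against the stop. Start on the light side and keep alternating left and right so that the beam never tips far, and leave the dish, reel, jar and brush where they are.

Things in the scene. Friction and masses are not known exactly. Their poses are not given: they have to be found in the camera images.
- carrier_a_tab (a point): a board carrier, 154 mm tall, 160 g: yellow grip tab on top (26 mm wide along x, 10 thick along y, 40 high), under it a steel rod of 12 mm diameter with a square crossbar (60 mm along x, 6 x 6) through it, at the foot a black frame with a green board (9 thick along x, 36 wide along y, 62 high). This point: centre of the tab; crossbar 41, frame top 72, foot 134 mm below it. z is up.
- carrier_b_tab (a point): tab centre of another carrier just like carrier_a, standing beside it in the rack at the start; same axes and sizes.
- carrier_c_tab (a point): tab centre of another carrier just like carrier_a, standing beside it in the rack at the start; same axes and sizes.
- carrier_d_tab (a point): tab centre of a fourth carrier like the others, which at the start already hangs home in one of the two inner clips (left or right), so that this end of the beam is low. It stays there.
- carrier_a_bar (a point): middle of the crossbar of carrier_a, 41 mm under its tab's centre. A hung carrier's crossbar lies across both rail tops, its x across the beam (either way round), its rod and frame hanging between the rails.
- carrier_b_bar (a point): middle of the crossbar of carrier_b, 41 mm under its tab's centre.
- carrier_c_bar (a point): middle of the crossbar of carrier_c, 41 mm under its tab's centre.
- carrier_d_bar (a point): middle of the crossbar of carrier_d, 41 mm under its tab's centre.
- rack: black rack, 75 x 210 x 50 mm, origin under its middle, y along its row of three slots (70 mm apart). The three carriers stand loose in the slots, 35 mm deep, 1 mm play all round, their x along the rack's x: lift straight up by 40 mm or more.
- beam (a joint): tilt of the beam in rad, 0 level, positive when the left (+y) end is up. The pivot is damped and softly sprung to level (1.9 N m per rad; settles in about 1 s), so set loads down slowly. One carrier alone tips it 0.13 to 0.15 rad from an outer clip, 0.06 from an inner; two on one side with none on the other over 0.17. Past 0.168 rad (9.6 degrees) the load counts as spilt.
- stand: steel drip tray 170 x 430 x 14 mm, origin under its middle, y along the beam to the left. A column holds the beam's pivot pin 125 mm above the bench. The beam, 410 mm long, is two aluminium rails (5 mm thick, 20 high, 30 mm apart inside) rocking together; the rail tops are 10 mm above the pivot.
- left_outer (a point): mark on the beam, moving with it: middle of the crossbar of a carrier home in the left outer clip, 172 mm along the beam (+y) from the pivot, 13 mm above it; axes as the stand's when level. The outer clips are clamped on by eye: true home lies up to 10 mm to either side of the mark along the beam. Feel for it.
- right_outer (a point): mark on the beam, moving with it: middle of the crossbar of a carrier home in the right outer clip, 172 mm along the beam (-y) from the pivot, 13 mm above it; axes as the stand's when level. The outer clips are clamped on by eye: true home lies up to 10 mm to either side of the mark along the beam. Feel for it.
- left_inner (a point): mark on the beam, moving with it: middle of the crossbar of a carrier home in the left inner clip, 75 mm along the beam (+y) from the pivot, 13 mm above it; axes as the stand's when level. The inner clips are true to their marks. A carrier goes in from above 36 mm inboard (towards the pivot) of an inner mark or 42 mm of an outer, where the frame has room, and then slides outboard; it cannot enter a clip from above.
- right_inner (a point): mark on the beam, moving with it: middle of the crossbar of a carrier home in the right inner clip, 75 mm along the beam (-y) from the pivot, 13 mm above it; axes as the stand's when level. Each clip: two white spring rollers, then a steel stop. The rod meets the rollers 10 mm before home, takes 4 to 6 N to push through, snaps past and rests on the stop. Pushing with much over 10 N would bend a clip.
- dish: bystander: shallow steel dish, 48 mm wide, 10 mm high, standing in the drip tray under the inner clip opposite to the hanging carrier; origin under its centre.
- reel_mid (a point): bystander: white-flanged reel of solder wire standing flat, 58 mm diameter, 29 mm high; its centre.
- flux_mid (a point): bystander: amber jar with white cap, 40 mm diameter, 75 mm high; its centre.
- brush: bystander: small brush 150 mm long lying on the bench; origin under its middle.

How it is judged (in metres and radians):
At the end, for the whole second after the job is handed in: A carrier's crossbar middle lies within 11.5 mm of each of the four marks, each carrier is held in its clip (presses on beam and clip with over 4 N in all; seated 8 to 12 N, not snapped in only its 1.6 N weight), the beam is within 0.04 rad (2.3 degrees) of level, and all carriers are at rest (distance between any of carrier_a_bar, carrier_b_bar, carrier_c_bar, carrier_d_bar and left_inner below 0.0115 m and distance between any of carrier_a_bar, carrier_b_bar, carrier_c_bar, carrier_d_bar and left_outer below 0.0115 m and distance between any of carrier_a_bar, carrier_b_bar, carrier_c_bar, carrier_d_bar and right_inner below 0.0115 m and distance between any of carrier_a_bar, carrier_b_bar, carrier_c_bar, carrier_d_bar and right_outer below 0.0115 m and value of joint beam between -0.04 and 0.04 rad and linear speed of each of carrier_a, carrier_b, carrier_c, carrier_d below 0.02 m/s and contact force between each of carrier_a, carrier_b, carrier_c, carrier_d and beam above 4 N); the robot touches nothing.
It fails at once if the beam tips more than 0.168 rad (9.6 degrees) either way (value of joint beam above 0.168 rad or value of joint beam below -0.168 rad).
It fails at once if a carrier bears on the beam and its clips with more than 22 N in all (weight and roller pinch, together about 8 N, included) (contact force between any of carrier_a, carrier_b, carrier_c, carrier_d and beam above 22 N).
It fails at once if the robot itself presses on the beam with more than 22 N (contact force between the arm and beam above 22 N).
It fails at once if dish, reel, jar or brush is moved more than 20 mm (distance of any of dish, reel_mid, flux_mid, brush from where it was at the start of the episode above 0.02 m).
It also fails if it takes over 72 s, if anything falls off the work surface, if the arm or the gripper's body presses on something with over 40 N, if the wrist force passes 120 N, or if a joint passes its speed limit or range.

## Working session

There is one attempt and no reset: what is moved stays moved. The work goes in short steps, Python scripts to look and compute and a tool call to move; the robot and the scene stay as the last step left them, time stands still between calls to the robot, and variables do not carry over. Pictures are saved under pics/ and viewed, and the job is handed in when it is done.

Besides the shell and the picture viewer there is one more tool, called after "Call:" as a command line: name --argument value ..., lists and objects as JSON in quotes. play_rows: Moves the arm, as the interface text tells. Its arguments: {"type":"object","properties":{"motion":{"type":"array"}},"required":["motion"]}

```bash
ls; mkdir -p pics; cat > h.py <<'E'
import numpy as np, cv2
from rig import bot
def cam(n,save=None):
    c=bot.capture(n)
    if save: cv2.imwrite('pics/'+save+'.png',c['img'])
    R,_=cv2.Rodrigues(np.array(c['rvec'],float)); c['R']=R; c['t']=np.array(c['tvec'],float).ravel(); c['K']=np.array(c['mtx'],float); c['C']=-R.T@c['t']
    return c
def ray(c,uv):
    d=c['R'].T@np.linalg.inv(c['K'])@np.array([uv[0],uv[1],1.]); return d/np.linalg.norm(d)
def onz(c,uv,z):
    d=ray(c,uv); return c['C']+d*(z-c['C'][2])/d[2]
def tri(obs):
    A=np.zeros((3,3));b=np.zeros(3)
    for c,uv in obs:
        d=ray(c,uv);P=np.eye(3)-np.outer(d,d);A+=P;b+=P@c['C']
    x=np.linalg.solve(A,b); return x,[np.linalg.norm(np.cross(x-c['C'],ray(c,uv))) for c,uv in obs]
def proj(c,p):
    q=c['K']@(c['R']@np.array(p)+c['t']); return q[:2]/q[2]
def st():
    s=bot.read_state(); return s
E
python3 - <<'E'
from h import *
for n in ['scene','side','wrist']:
    c=cam(n,n+'0'); print(n,c['C'].round(3),c['R'][2].round(2))
s=st(); print(s['time_s'],s['position'],s['tcp_rot'],s['force'],s['opening'])
E
```

```text
pics
scene [1.104 0.008 0.891] [-0.55 -0.   -0.84]
side [0.426 0.709 0.714] [ 0.17 -0.75 -0.64]
wrist [ 0.283 -0.562  0.384] [-0.24 -0.09 -0.97]
0.15 [ 0.21647104 -0.58573806  0.22181753] [[-2.96043155e-04  3.46474698e-01 -9.38059271e-01]
 [ 1.58552934e-03 -9.38057970e-01 -3.46474718e-01]
 [-9.99998699e-01 -1.58989196e-03 -2.71640157e-04]] [-0.02469999 -0.11177644 -0.54987348] 1.0012515654682752
```

View pics/scene0.png

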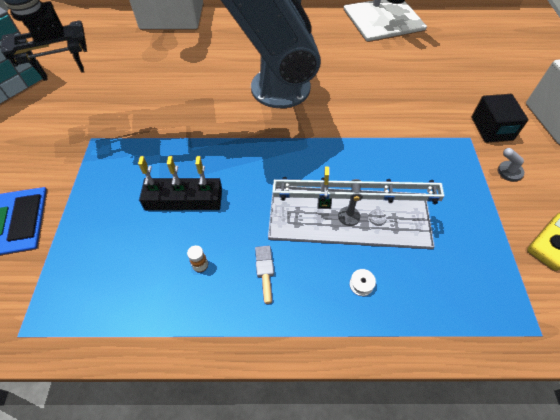

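View pics/side0.png

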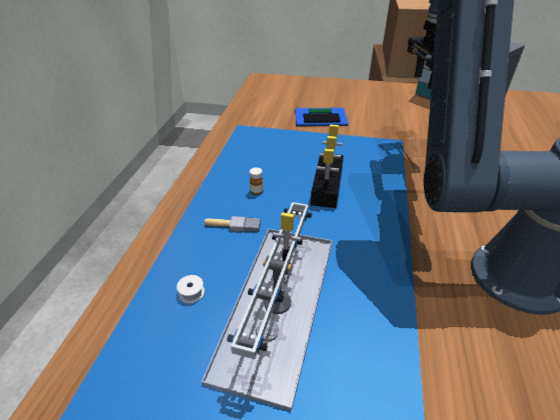

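View pics/wrist0.png

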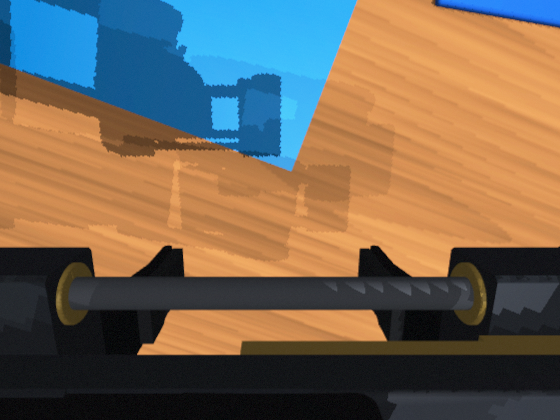

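```bash
python3 - <<'E'
from h import *
a=cv2.imread('pics/scene0.png');b=cv2.imread('pics/side0.png')
cv2.imwrite('pics/s1.png',cv2.resize(a[140:300,120:450],None,fx=2.4,fy=2.4,interpolation=cv2.INTER_CUBIC))
cv2.imwrite('pics/s2.png',cv2.resize(b[115:400,160:360],None,fx=2.1,fy=2.1,interpolation=cv2.INTER_CUBIC))
for im in(a,b):
    h=cv2.cvtColor(im,cv2.COLOR_BGR2HSV); m=cv2.inRange(h,(20,150,120),(32,255,255))
    n,l,s,c=cv2.connectedComponentsWithStats(m)
    for i in range(1,n):
        if s[i,4]>25: print(s[i],c[i].round(1))
    print()
E
```

```text
[139 157   5   8  28] [141.  160.6]
[168 157   4   8  28] [169.4 160.3]
[528 213  32  55 814] [547.4 243.4]

[325 148   9   4  26] [328.9 149.9]
[282 212  11   6  40] [287.2 214.9]
```

View pics/s1.png

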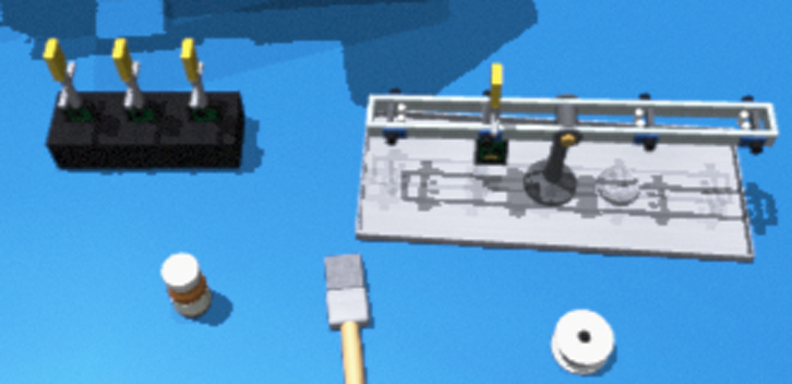

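View pics/s2.png

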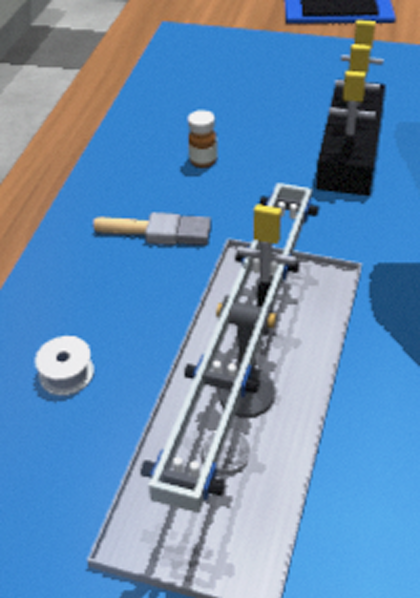

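```bash
cat >> h.py <<'E'
def yel(im,lo=(18,110,70),hi=(34,255,255),amin=30):
    h=cv2.cvtColor(im,cv2.COLOR_BGR2HSV); m=cv2.inRange(h,lo,hi)
    n,l,s,c=cv2.connectedComponentsWithStats(m)
    return [(s[i],c[i],cv2.minAreaRect(np.argwhere(l==i)[:,::-1].astype(np.float32))) for i in range(1,n) if s[i,4]>amin]
E
python3 - <<'E'
from h import *
a=cv2.imread('pics/scene0.png');b=cv2.imread('pics/side0.png')
for im in(a,b):
    for s,c,r in yel(im): print(s,c.round(1))
cs=cam('scene');cd=cam('side')
for uv in [(273,182),(443,187),(269,240),(433,245),(141,185),(221,180),(143,211),(221,208)]:
    print(uv,onz(cs,uv,0.0).round(3),onz(cs,uv,.05).round(3),onz(cs,uv,.135).round(3))
E
```

```text
[15 44 34 10 63] [29.6 48.8]
[138 156   9  18  96] [142.6 164.2]
[167 156   8  18  83] [170.5 164. ]
[196 156   6  18  74] [198.6 163.9]
[324 167   5  18  65] [326.2 175.1]
[527 213  33  58 987] [546.7 245.3]
[324 125  15  38 332] [330.6 143.5]
[281 212  13  19 200] [286.6 221.2]
(273, 182) [ 0.418 -0.021  0.   ] [ 0.456 -0.019  0.05 ] [ 0.522 -0.017  0.135]
(443, 187) [0.436 0.469 0.   ] [0.474 0.443 0.05 ] [0.538 0.399 0.135]
(269, 240) [ 0.61  -0.029  0.   ] [ 0.638 -0.027  0.05 ] [ 0.685 -0.023  0.135]
(433, 245) [0.625 0.4   0.   ] [0.652 0.378 0.05 ] [0.698 0.341 0.135]
(141, 185) [ 0.428 -0.403  0.   ] [ 0.466 -0.38   0.05 ] [ 0.53  -0.341  0.135]
(221, 180) [ 0.41  -0.173 -0.   ] [ 0.449 -0.163  0.05 ] [ 0.515 -0.145  0.135]
(143, 211) [ 0.518 -0.379  0.   ] [ 0.551 -0.358  0.05 ] [ 0.607 -0.321  0.135]
(221, 208) [ 0.508 -0.164 -0.   ] [ 0.542 -0.155  0.05 ] [ 0.599 -0.138  0.135]
```

```bash
cat >> h.py <<'E'
from scipy.spatial.transform import Rotation as Ro
def go(tgt,yawy=None,src=None):
    """print tool shift mm & turn to reach world tgt; yawy = desired heading deg of tool y (tool pointing down)"""
    s=bot.read_state(); R=np.array(s['tcp_rot']); d=R.T@(np.array(tgt)-np.array(s['position']))*1000
    out=[d.round(1)]
    if yawy is not None:
        a=np.radians(yawy); y=np.array([np.cos(a),np.sin(a),0]); x=np.array([0,0,-1.]); T=np.c_[x,y,np.cross(x,y)]
        out.append(Ro.from_matrix(R.T@T).as_rotvec(degrees=True).round(2))
    print('go',*out)
E
python3 -c "
from h import *
go((.44,-.265,.29),-90)"
```

```text
go [ -67.6 -223.7 -320.9] [20.27 -0.    0.06]
```

Call:
play_rows --motion '[[[-67.6,-223.7,-320.9],[20.3,0,0],0.6],[[-67.6,-223.7,-320.9],[20.3,0,0],0.6],[[-67.6,-223.7,-320.9],[20.3,0,0],0.6],[[-67.6,-223.7,-320.9],[20.3,0,0],0.6],[[-67.6,-223.7,-320.9],[20.3,0,0],0.6],[[-67.6,-223.7,-320.9],[20.3,0,0],0.6],[[-67.6,-223.7,-320.9],[20.3,0,0],0.6],[[-67.6,-223.7,-320.9],[20.3,0,0],0.6]]'

```text
time_s: 1.05
position: [0.4409, -0.2632, 0.2906]
tcp_rot: [[0.0, -0.0, -1.0], [-0.0, -1.0, 0.0], [-1.0, 0.0, -0.0]]
force: [0.5, -0.6, -0.1]
opening: 0.603
```

```bash
python3 - <<'E'
from h import *
c=cam('wrist','w1'); s=st(); print(s['time_s'],s['position'],s['force'],np.array(s['tcp_rot'])[:,1],c['C'])
for q,p,r in yel(c['img']): print(q,p.round(1),r)
E
```

```text
1.1 [ 0.44462023 -0.25743625  0.29199208] [2.24525271 1.95343344 0.9202751 ] [ 0.00442844 -0.99998239 -0.00395175] [ 0.51152063 -0.26374629  0.45339225]
[187 145  21  36 643] [196.4 161.9] ((197.0, 162.5), (35.0, 20.0), 90.0)
[273 145  15  36 466] [279.6 162.5] ((280.0, 162.5), (35.0, 14.0), 90.0)
[351 145  21  36 610] [361.4 161.6] ((361.0, 162.5), (35.0, 20.0), 90.0)
[133 263  24  62 747] [141.6 293.7] ((143.63076782226562, 293.5103454589844), (21.748117446899414, 61.67650604248047), 4.513988018035889)
[386 263  24  62 751] [399.8 293.7] ((397.9430847167969, 293.475341796875), (61.51625061035156, 21.79971694946289), 86.8201675415039)
[ 156  336  402   19 5757] [369.8 346.3] ((356.5, 345.0), (401.0, 18.0), -0.0)
```

View pics/w1.png

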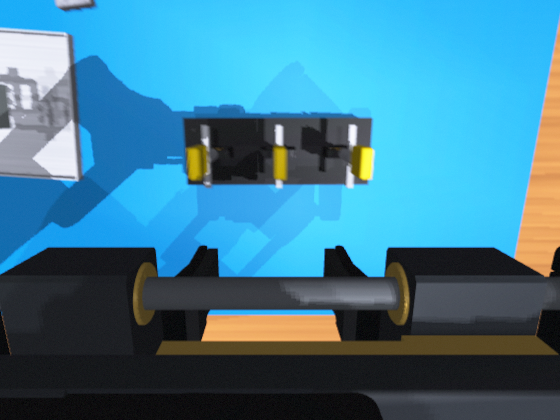

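Call:
play_rows --motion '[[[0,-50,80],[0,0,0],0.6],[[0,-50,80],[0,0,0],0.6],[[0,-50,80],[0,0,0],0.6],[[0,-50,80],[0,0,0],0.6],[[0,-50,80],[0,0,0],0.6]]'

```text
time_s: 1.6
position: [0.3612, -0.2165, 0.2908]
tcp_rot: [[0.002, -0.001, -1.0], [-0.002, -1.0, 0.001], [-1.0, 0.002, -0.002]]
force: [0.3, -0.5, -0.5]
opening: 0.6
```

```bash
python3 - <<'E'
from h import *
import pickle
c=cam('wrist','w2'); s=st(); print(s['time_s'],s['position'],s['force'],np.array(s['tcp_rot'])[:,1],c['C'],c['R'][2])
for q,p,r in yel(c['img']): print(q,p.round(1))
pickle.dump(c,open('c2.pkl','wb'))
E
```

```text
1.65 [ 0.3612851  -0.21663472  0.29063853] [-0.37353261 -0.00958186 -0.11693965] [-8.84620058e-04 -9.99998266e-01  1.63864334e-03] [ 0.43149891 -0.21679655  0.45359054] [-0.2532183  -0.00107431 -0.96740857]
[245  41  19  43 595] [252.1  61.9]
[329  41  23  42 786] [340.7  61.6]
[ 411   41   34   42 1080] [427.5  61.9]
[133 263  24  62 738] [142.1 293.7]
[385 263  24  62 733] [399.3 293.6]
[ 156  336  401   19 5588] [370.2 346.2]
```

View pics/w2.png

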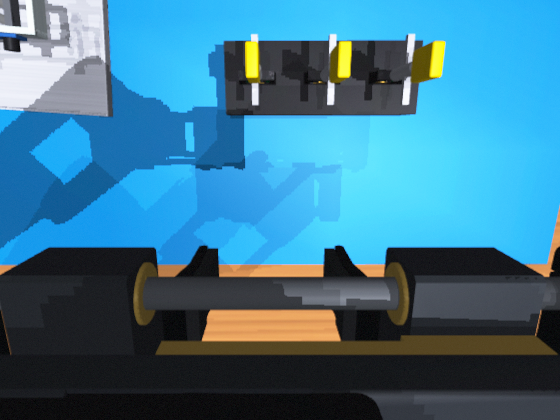

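```bash
cat > rack.py <<'E'
from h import *
import pickle
c2=pickle.load(open('c2.pkl','rb'))
# view 1 pose: same orientation, C from recorded print
c1=dict(c2); c1['C']=np.array([0.51152063,-0.26374629,0.45339225])
R1=c2['R']; 
def trio(obs):
    o=[]
    for c,uv,off in obs:
        k=dict(c); k['C']=c['C']-np.array(off)/1000; o.append((k,uv))
    return tri(o)
# -> tab top centre
print('left',trio([(c1,(187,181),(-13,5,0)),(c2,(245,41),(13,5,0))]))
print('right',trio([(c1,(372,181),(-13,-5,0)),(c2,(445,41),(13,-5,0))]))
print('mid',trio([(c1,(288,181),(-13,-5,0)),(c2,(352,41),(13,-5,0))]))
# z fixed .169
for n,c,uv,off in [('L1',c1,(187,181),(-13,5)),('M1',c1,(280.5,181),(-13,0)),('R1',c1,(372,181),(-13,-5)),('L2',c2,(245,41),(13,5)),('M2',c2,(352,41),(13,-5)),('R2',c2,(445,41),(13,-5))]:
    p=onz(c,uv,.169); print(n,(p[:2]-np.array(off)/1000).round(4))
cs=cam('scene')
for uv in [(142.5,156),(171,156),(199,156)]: print(onz(cs,uv,.169).round(3))
E
python3 rack.py
```

```text
left (array([ 0.47752924, -0.20184643,  0.16897986]), [np.float64(0.0013620731350761821), np.float64(0.0013620731350762272)])
right (array([ 0.47744531, -0.34287933,  0.16628157]), [np.float64(0.00011935757376921597), np.float64(0.00011935757376927686)])
mid (array([ 0.47750696, -0.27332125,  0.16583725]), [np.float64(5.092906460694467e-05), np.float64(5.092906460690774e-05)])
L1 [ 0.4781 -0.2006]
M1 [ 0.478  -0.2721]
R1 [ 0.4779 -0.342 ]
L2 [ 0.4769 -0.2031]
M2 [ 0.4769 -0.2726]
R2 [ 0.4768 -0.3418]
[ 0.466 -0.339  0.169]
[ 0.466 -0.269  0.169]
[ 0.467 -0.199  0.169]
```

Call:
play_rows --motion '[[[-15,-390,-40],[0,0,0],0.45],[[-15,-390,-40],[0,0,0],0.45],[[-15,-390,-40],[0,0,0],0.45],[[-15,-390,-40],[0,0,0],0.45],[[-15,-390,-40],[0,0,0],0.45],[[-15,-390,-40],[0,0,0],0.45],[[-15,-390,-40],[0,0,0],0.45],[[-15,-390,-40],[0,0,0],0.45]]'

```text
time_s: 2.5
position: [0.4014, 0.1775, 0.3054]
tcp_rot: [[0.001, 0.001, -1.0], [0.0, -1.0, -0.001], [-1.0, -0.0, -0.001]]
force: [0.3, -1.0, -0.8]
opening: 0.452
```

Call:
play_rows --motion '[[[0,0,0],[0,0,0],0.45],[[0,0,0],[0,0,0],0.45],[[0,0,0],[0,0,0],0.45]]'

```text
time_s: 2.8
position: [0.4006, 0.1739, 0.3049]
tcp_rot: [[-0.001, -0.001, -1.0], [-0.001, -1.0, 0.001], [-1.0, 0.001, 0.001]]
force: [-0.3, 0.3, -1.0]
opening: 0.447
```

```bash
python3 - <<'E'
from h import *
import pickle
c=cam('wrist','w3'); s=st(); print(s['time_s'],s['position'],c['C'])
pickle.dump(c,open('c3.pkl','wb'))
cv2.imwrite('pics/w3z.png',cv2.resize(c['img'][0:250],(800,357),interpolation=cv2.INTER_CUBIC))
E
```

```text
2.85 [0.40058279 0.17361382 0.3049072 ] [0.47136109 0.17345324 0.46749752]
```

View pics/w3z.png

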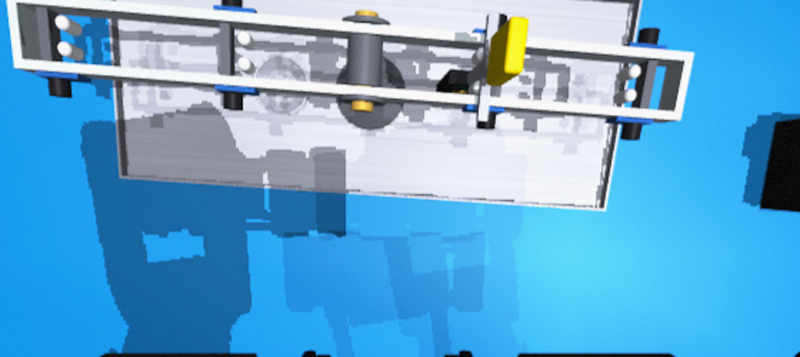

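Call:
play_rows --motion '[[[0,-50,-70],[0,0,0],0.45],[[0,-50,-70],[0,0,0],0.45],[[0,-50,-70],[0,0,0],0.45],[[0,-50,-70],[0,0,0],0.45],[[0,-50,-70],[0,0,0],0.45]]'

```text
time_s: 3.35
position: [0.4694, 0.2232, 0.3048]
tcp_rot: [[-0.002, -0.002, -1.0], [-0.001, -1.0, 0.002], [-1.0, 0.001, 0.002]]
force: [0.1, 0.3, -0.1]
opening: 0.447
```

```bash
python3 - <<'E'
from h import *
import pickle
c=cam('wrist','w4'); s=st(); print(s['time_s'],s['position'],c['C'])
pickle.dump(c,open('c4.pkl','wb'))
cv2.imwrite('pics/w4z.png',cv2.resize(c['img'][0:250],(800,357),interpolation=cv2.INTER_CUBIC))
E
```

```text
3.4 [0.46934836 0.22340823 0.30502076] [0.54034415 0.22266522 0.46739783]
```

View pics/w4z.png

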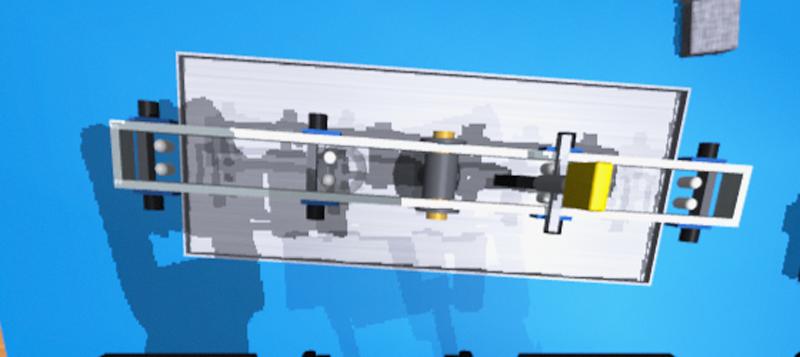

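```bash
cat > beam.py <<'E'
from h import *
import pickle
c3=pickle.load(open('c3.pkl','rb'));c4=pickle.load(open('c4.pkl','rb'))
for c in(c3,c4):
    for q,p,r in yel(c['img'][:200],lo=(10,90,60),amin=12): print(q,p.round(1))
S=.7
P={'RE+x':((693,52),(751,165)),'RE-x':((682,121),(741,227)),'LE+x':((9,2),(110,121)),'LE-x':((15,67),(116,188))}
X={}
for k,(a,b) in P.items():
    x,e=tri([(c3,np.array(a)*S),(c4,np.array(b)*S)]); X[k]=x; print(k,x.round(4),np.round(e,4))
r=(X['RE+x']+X['RE-x'])/2;l=(X['LE+x']+X['LE-x'])/2
print('mid',(r+l)/2,'len',np.linalg.norm(l-r),'head',np.degrees(np.arctan2(l[0]-r[0],l[1]-r[1])),'tilt',(l[2]-r[2])/.41)
for k,(z,) in {'RE+x':(.123,),'RE-x':(.123,),'LE+x':(.147,),'LE-x':(.147,)}.items():
    print(k,onz(c3,np.array(P[k][0])*S,z).round(4),onz(c4,np.array(P[k][1])*S,z).round(4))
E
python3 beam.py
```

```text
[249   7  15   5  48] [256.2   8.9]
[ 340   12   30   48 1020] [354.9  35.7]
[246  70  16   8 113] [253.1  73.6]
[304  92  14   5  67] [310.4  94. ]
[ 394  113   35   35 1023] [411.  129.7]
[299 149  14   5  58] [305.3 150.9]
RE+x [ 0.5447 -0.019   0.1225] [0.0001 0.0001]
RE-x [ 0.5039 -0.0172  0.1252] [0.0005 0.0005]
LE+x [0.5719 0.3999 0.1289] [0.0011 0.0011]
LE-x [0.5315 0.39   0.1497] [0.0001 0.0001]
mid [0.53799372 0.18843208 0.13155066] len 0.41419241737537205 head 3.789216729490864 tilt 0.03766852305639811
RE+x [ 0.5447 -0.0187  0.123 ] [ 0.5447 -0.0185  0.123 ]
RE-x [ 0.5039 -0.018   0.123 ] [ 0.5039 -0.0192  0.123 ]
LE+x [0.566  0.3888 0.147 ] [0.5708 0.3894 0.147 ]
LE-x [0.5319 0.3919 0.147 ] [0.5314 0.3913 0.147 ]
```

```bash
cat > b2.py <<'E'
from h import *
import pickle
c3=pickle.load(open('c3.pkl','rb'));c4=pickle.load(open('c4.pkl','rb'))
p=[tri([(c3,a),(c4,b)]) for a,b in [((256.2,8.9),(310.4,94.)),((253.1,73.6),(305.3,150.9))]]
print(p); m=(p[0][0]+p[1][0])/2; print('pivot',m); d=p[0][0]-p[1][0]; print('head',np.degrees(np.arctan2(-d[1],d[0])))
for c,u in((c3,((256.2,8.9),(253.1,73.6))),(c4,((310.4,94.),(305.3,150.9)))): print([onz(c,x,.125).round(4) for x in u])
E
python3 b2.py
```

```text
[(array([0.56404611, 0.18621515, 0.13235201]), [np.float64(0.0005272294288175675), np.float64(0.0005272294288174102)]), (array([0.51275322, 0.18955372, 0.12932474]), [np.float64(0.0003012188744252117), np.float64(0.0003012188744253348)])]
pivot [0.53839966 0.18788444 0.13083837]
head 3.7240273444447816
[array([0.5664, 0.1861, 0.125 ]), array([0.5135, 0.1895, 0.125 ])]
[array([0.5643, 0.1859, 0.125 ]), array([0.5122, 0.1894, 0.125 ])]
```

```bash
cat > b3.py <<'E'
from h import *
import pickle
c3=pickle.load(open('c3.pkl','rb'));c4=pickle.load(open('c4.pkl','rb'))
th=np.radians(3.75);U=np.array([np.sin(th),np.cos(th)]);V=np.array([np.cos(th),-np.sin(th)]);P0=np.array([.538,.1875])
def uv(c,a,h=.010,t=.06):
    u=0
    for _ in range(6):
        z=.125+h+u*t; p=onz(c,np.array(a)*.7,z); u=(p[:2]-P0)@U
    return round((u+h*t)*1000,1), round((p[:2]-P0)@V*1000,1)
for n,ps in {'c4':[(158,145),(163,169),(329,158),(328,180),(694,183),(691,204),(148,108),(153,202),(317,122),(315,212),(708,151),(690,235)],'c3':[(68,22),(72,48),(245,38),(244,66),(631,72),(630,96)]}.items():
    for a in ps: print(n,a,uv(c4 if n=='c4' else c3,a))
E
python3 b3.py
python3 -c "
import cv2
a=cv2.imread('pics/w4.png')
cv2.imwrite('pics/w4L.png',cv2.resize(a[60:170,70:270],(800,440),interpolation=cv2.INTER_CUBIC))
cv2.imwrite('pics/w4R.png',cv2.resize(a[80:190,340:540],(800,440),interpolation=cv2.INTER_CUBIC))"
```

```text
c4 (158, 145) (np.float64(176.7), np.float64(7.5))
c4 (163, 169) (np.float64(174.4), np.float64(-6.6))
c4 (329, 158) (np.float64(72.6), np.float64(6.6))
c4 (328, 180) (np.float64(72.8), np.float64(-6.9))
c4 (694, 183) (np.float64(-168.3), np.float64(6.3))
c4 (691, 204) (np.float64(-169.3), np.float64(-7.4))
c4 (148, 108) (np.float64(181.4), np.float64(28.4))
c4 (153, 202) (np.float64(181.6), np.float64(-27.1))
c4 (317, 122) (np.float64(80.7), np.float64(27.4))
c4 (315, 212) (np.float64(80.4), np.float64(-27.4))
c4 (708, 151) (np.float64(-173.1), np.float64(27.0))
c4 (690, 235) (np.float64(-173.4), np.float64(-28.0))
c3 (68, 22) (np.float64(171.7), np.float64(7.0))
c3 (72, 48) (np.float64(170.8), np.float64(-6.7))
c3 (245, 38) (np.float64(71.2), np.float64(6.5))
c3 (244, 66) (np.float64(71.9), np.float64(-8.9))
c3 (631, 72) (np.float64(-167.3), np.float64(5.8))
c3 (630, 96) (np.float64(-169.4), np.float64(-8.2))
```

View pics/w4L.png

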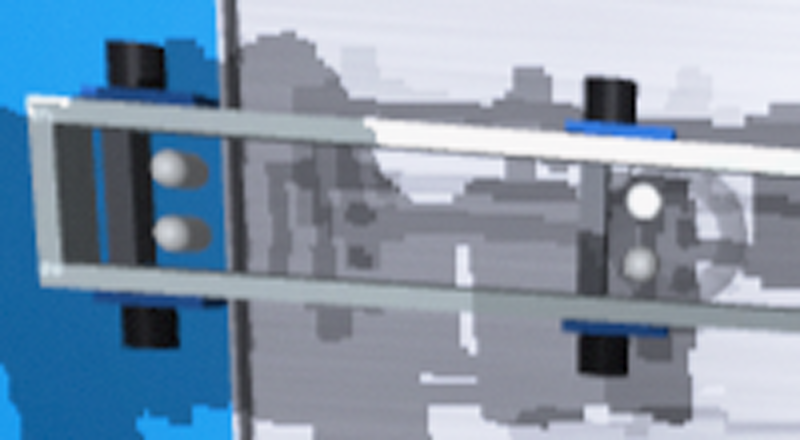

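View pics/w4R.png

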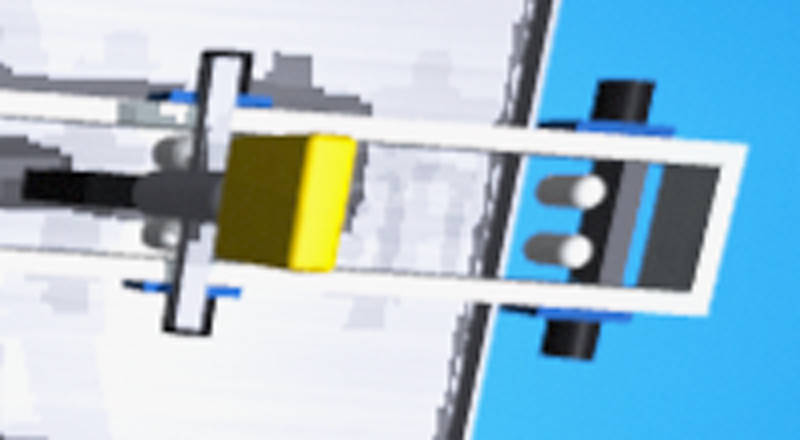

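```bash
python3 -c "
from h import *
go((.4775,-.2025,.23),-90)"
```

```text
go [ 75.2 425.9  -9.2] [-0.13  0.08 -0.03]
```

Call:
play_rows --motion '[[[0,50,-1],[0,0,0],0.45],[[0,100,-2],[0,0,0],0.45],[[0,150,-3],[0,0,0],0.45],[[0,200,-4],[0,0,0],0.45],[[10,249,-5],[0,0,0],0.45],[[20,298,-6],[0,0,0],0.45],[[30,347,-8],[0,0,0],0.45],[[40,396,-9],[0,0,0],0.45]]'

```text
time_s: 4.2
position: [0.4778, -0.1731, 0.2654]
tcp_rot: [[0.001, -0.002, -1.0], [-0.0, -1.0, 0.002], [-1.0, 0.0, -0.001]]
force: [0.2, 0.3, 0.5]
opening: 0.45
```

Call:
play_rows --motion '[[[25,30,0],[0,0,0],0.45],[[35,30,0],[0,0,0],0.45],[[35,30,0],[0,0,0],0.45],[[35,30,0],[0,0,0],0.45]]'

```text
time_s: 4.6
position: [0.4785, -0.2, 0.2306]
tcp_rot: [[-0.0, -0.0, -1.0], [0.001, -1.0, 0.0], [-1.0, -0.001, 0.0]]
force: [0.4, -0.0, 0.8]
opening: 0.451
```

```bash
python3 - <<'E'
from h import *
c=cam('wrist','w5'); s=st(); print(s['time_s'],s['position'],c['C'],s['force'],s['opening'])
go((.4775,-.2025,.131),-90)
for q,p,r in yel(c['img'][:260]): print(q,p.round(1))
E
```

```text
4.65 [ 0.47902991 -0.19998809  0.23105158] [ 0.54917166 -0.20065483  0.39322638] [-0.35386109  0.58265662 -0.14842143] 0.4521281470089811
go [100.1   2.5   1.6] [ 0.04 -0.04 -0.01]
[ 358  201   29   47 1069] [371.8 224.1]
[267 202  15  47 657] [273.9 224.6]
[ 448  202   44   47 1531] [469.3 224.4]
```

View pics/w5.png

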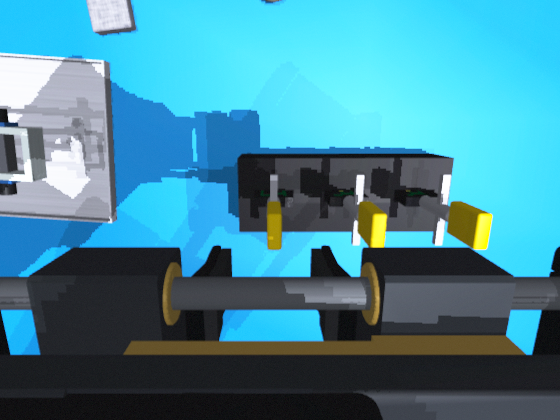

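```bash
python3 - <<'E'
from h import *
c=cam('wrist'); print(c['K'][0,0],c['K'][:2,2],c['R'].round(4).tolist())
for u,v in [(267,248),(282,248),(274.5,248)]: print(onz(c,(u,v),.169).round(4))
for q in [(.4785,-.200,.2306),(.4785,-.200,.25)]: print(proj(c,q))
a=c['img'];cv2.imwrite('pics/w5f.png',cv2.resize(a[190:340,200:350],(600,600),interpolation=cv2.INTER_CUBIC))
E
```

```text
350.6304988939356 [270.73682432 214.02658559] [[0.0009, -1.0, -0.0005], [-0.9671, -0.001, 0.2544], [-0.2544, 0.0003, -0.9671]]
[ 0.4665 -0.1978  0.169 ]
[ 0.4665 -0.208   0.169 ]
[ 0.4665 -0.2029  0.169 ]
[269.94149705 268.20756465]
[269.82398383 285.69240155]
```

View pics/w5f.png

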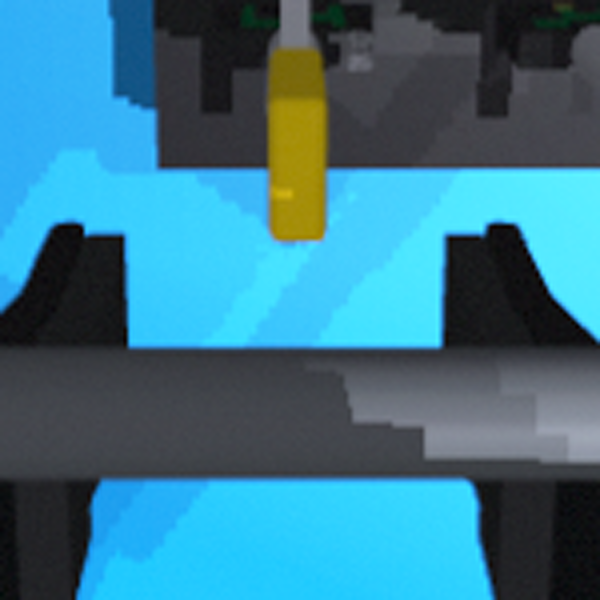

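Call:
play_rows --motion '[[[20,2.5,0],[0,0,0],0.45],[[50,2.5,0],[0,0,0],0.45],[[80,2.5,0],[0,0,0],0.45],[[100,2.5,0],[0,0,0],0.45],[[100,2.5,0],[0,0,0],0.45],[[100,2.5,0],[0,0,0],0.2],[[100,2.5,0],[0,0,0],0.1],[[100,2.5,0],[0,0,0],0.1]]'

```text
time_s: 5.5
position: [0.4801, -0.204, 0.1317]
tcp_rot: [[0.003, 0.0, -1.0], [-0.002, -1.0, -0.0], [-1.0, 0.002, -0.003]]
force: [0.0, 0.1, 0.3]
opening: 0.256
```

Call:
play_rows --motion '[[[0,0,0],[0,0,0],0.05],[[0,0,0],[0,0,0],0.0],[[0,0,0],[0,0,0],0.0],[[0,0,0],[0,0,0],0.0]]'

```text
time_s: 5.9
position: [0.4795, -0.2036, 0.1309]
tcp_rot: [[0.001, -0.001, -1.0], [-0.0, -1.0, 0.001], [-1.0, 0.0, -0.001]]
force: [1.2, 1.6, 5.4]
opening: 0.111
```

Call:
play_rows --motion '[[[-5,0,0],[0,0,0],0.0],[[-15,0,0],[0,0,0],0.0],[[-30,0,0],[0,0,0],0.0],[[-50,0,0],[0,0,0],0.0],[[-80,0,0],[0,0,0],0.0],[[-120,0,0],[0,0,0],0.0],[[-160,0,0],[0,0,0],0.0],[[-205,0,0],[0,0,0],0.0]]'

```text
time_s: 6.7
position: [0.4779, -0.2031, 0.3364]
tcp_rot: [[-0.002, -0.001, -1.0], [0.001, -1.0, 0.001], [-1.0, -0.001, 0.002]]
force: [-0.2, -1.0, -1.1]
opening: 0.115
```

```bash
python3 - <<'E'
from h import *
c=cam('scene','s3'); s=st(); print(s['time_s'],s['position'],s['force'],s['opening'])
cv2.imwrite('pics/s3z.png',cv2.resize(c['img'][60:300,100:460],(800,533),interpolation=cv2.INTER_CUBIC))
th=np.radians(3.75);U=np.array([np.sin(th),np.cos(th)]);p=np.array([.538,.1875])+.132*U; print(p)
go((*p,.33),-93.75)
E
```

```text
6.75 [ 0.48188311 -0.20566094  0.34506927] [ 2.42508401 -1.39176879  3.97662418] 0.11124143063299573
[0.54663321 0.31921738]
go [  11.2 -525.   -64.4] [ 3.73 -0.68 -0.48]
```

View pics/s3z.png

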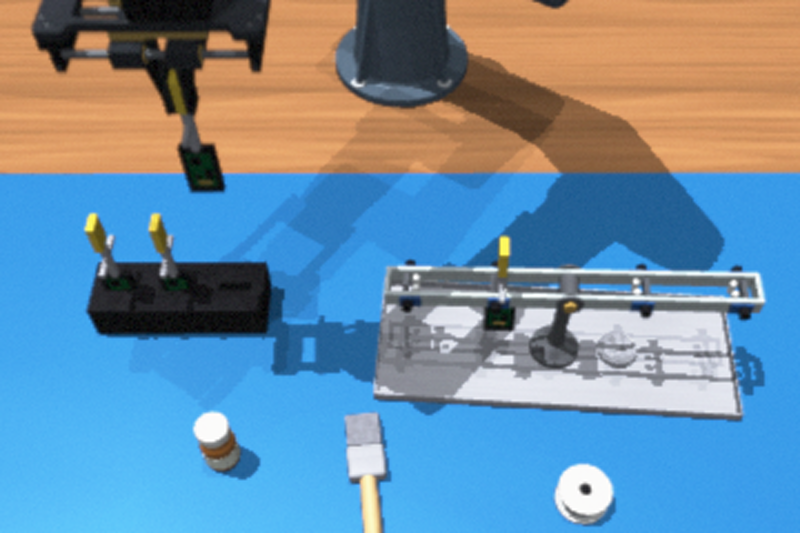

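Call:
play_rows --motion '[[[0,-30,-4],[0.5,0,0],0.0],[[0,-78,-10],[1,0,0],0.0],[[0,-127,-16],[1.5,0,0],0.0],[[0,-176,-23],[2,0,0],0.0],[[0,-225,-29],[2.5,0,0],0.0],[[0,-274,-36],[3,0,0],0.0],[[0,-323,-42],[3.5,0,0],0.0],[[0,-372,-49],[3.75,0,0],0.0]]'

```text
time_s: 7.55
position: [0.5277, 0.1701, 0.3353]
tcp_rot: [[-0.0, -0.066, -0.998], [-0.001, -0.998, 0.066], [-1.0, 0.001, 0.0]]
force: [0.5, -0.3, -1.4]
opening: 0.11
```

Call:
play_rows --motion '[[[0,-49,-4],[0,0,0],0.0],[[5,-90,-6],[0,0,0],0.0],[[10,-122,-8],[0,0,0],0.0],[[15,-140,-9],[0,0,0],0.0],[[20,-149,-9.5],[0,0,0],0.0],[[20,-149,-9.5],[0,0,0],0.0],[[20,-149,-9.5],[0,0,0],0.0]]'

```text
time_s: 8.25
position: [0.5475, 0.3149, 0.315]
tcp_rot: [[-0.001, -0.067, -0.998], [-0.001, -0.998, 0.067], [-1.0, 0.001, 0.001]]
force: [0.9, 0.4, -2.1]
opening: 0.114
```

```bash
cat >> h.py <<'E'
th=np.radians(3.75);U=np.array([np.sin(th),np.cos(th)]);V=np.array([np.cos(th),-np.sin(th)]);P0=np.array([.538,.1875])
def bm(s=None):
    s=s or bot.read_state(); p=np.array(s['position']); d=p[:2]-P0; R=np.array(s['tcp_rot'])
    f=np.array(s['force']); fl=f[:2]
    print('t %.2f u %.1f v %.1f z %.1f | Fu %.2f Fv %.2f Fz %.2f open %.3f yaw %.2f'%(s['time_s'],d@U*1e3,d@V*1e3,p[2]*1e3,fl@U,fl@V,f[2],s['opening'],np.degrees(np.arctan2(R[1,1],R[0,1]))))
E
python3 - <<'E'
from h import *
bm()
go((*(P0+.132*U),.30),-93.75)
c=cam('side','d1')
cv2.imwrite('pics/d1z.png',cv2.resize(c['img'][100:400,180:420],(640,800)[::-1] if 0 else (480,600),interpolation=cv2.INTER_CUBIC))
c=cam('scene','d1s')
cv2.imwrite('pics/d1sz.png',cv2.resize(c['img'][60:280,230:460],(627,600),interpolation=cv2.INTER_CUBIC))
bm()
E
```

```text
t 8.25 u 127.8 v 1.2 z 315.0 | Fu 0.42 Fv 0.89 Fz -2.12 open 0.114 yaw -93.84
go [15.  -4.2  1.2] [-0.09  0.04 -0.08]
t 8.35 u 127.7 v 1.5 z 315.6 | Fu 0.98 Fv -0.04 Fz -1.45 open 0.113 yaw -93.89
```

View pics/d1z.png

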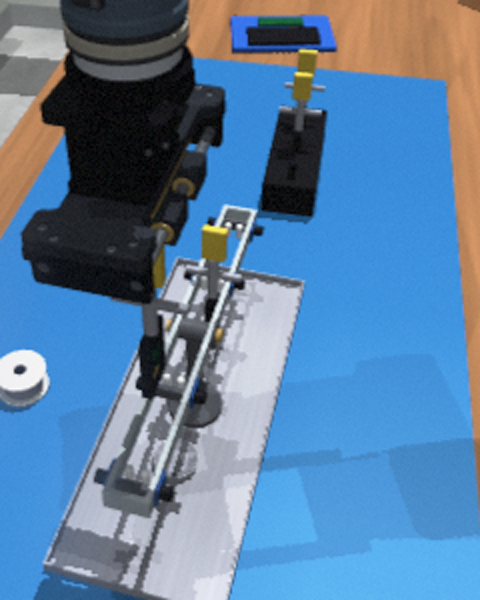

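View pics/d1sz.png

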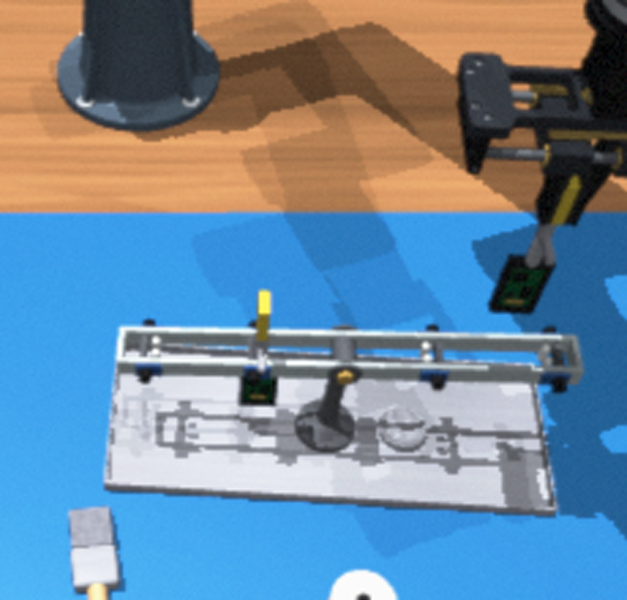

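Call:
play_rows --motion '[[[15,-4,1.3],[0,0,0],0.0],[[30,-4,1.3],[0,0,0],0.0],[[42,-4,1.3],[0,0,0],0.0],[[48,-4,1.3],[0,0,0],0.0],[[48,-4,1.3],[0,0,0],0.0],[[48,-4,1.3],[0,0,0],0.0]]'

```text
time_s: 8.95
position: [0.5471, 0.3203, 0.2677]
tcp_rot: [[0.001, -0.066, -0.998], [0.0, -0.998, 0.066], [-1.0, -0.0, -0.001]]
force: [0.7, 0.7, -1.0]
opening: 0.11
```

```bash
python3 - <<'E'
from h import *
bm()
c=cam('side','d2')
cv2.imwrite('pics/d2z.png',cv2.resize(c['img'][220:380,200:320],(600,800)if 0 else (450,600),interpolation=cv2.INTER_CUBIC))
c=cam('scene','d2s')
cv2.imwrite('pics/d2sz.png',cv2.resize(c['img'][110:250,330:470],(600,600),interpolation=cv2.INTER_CUBIC))
c=cam('wrist','d2w')
bm()
E
```

```text
t 8.95 u 133.1 v 0.3 z 267.7 | Fu 0.70 Fv 0.66 Fz -1.01 open 0.110 yaw -93.80
t 9.10 u 133.5 v 0.3 z 268.0 | Fu 0.50 Fv -0.14 Fz -1.83 open 0.112 yaw -93.78
```

View pics/d2z.png

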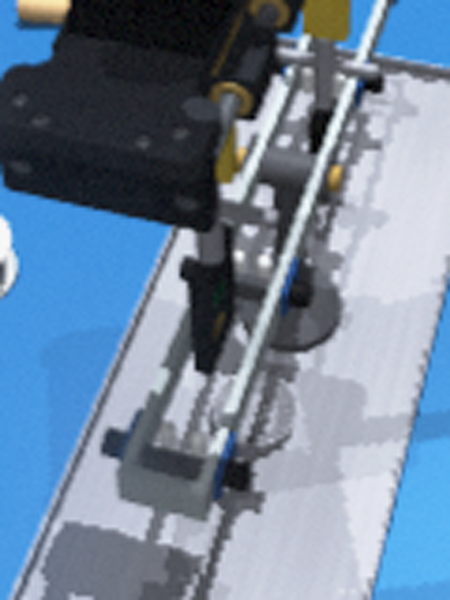

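View pics/d2sz.png

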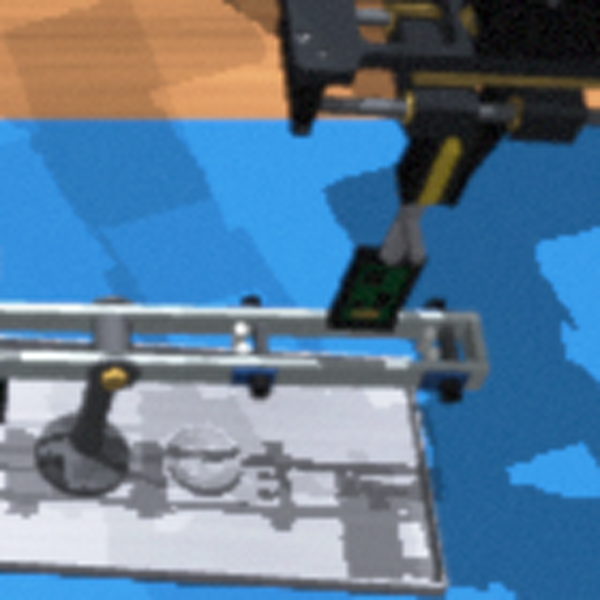

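View pics/d2w.png

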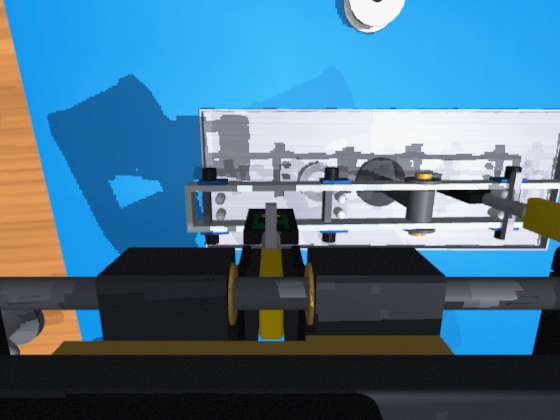

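Call:
play_rows --motion '[[[10,0,0],[0,0,0],0.0],[[25,0,0],[0,0,0],0.0],[[40,0,0],[0,0,0],0.0],[[55,0,0],[0,0,0],0.0],[[68,0,0],[0,0,0],0.0],[[76,0,0],[0,0,0],0.0],[[82,0,0],[0,0,0],0.0],[[85,0,0],[0,0,0],0.0]]'

```text
time_s: 9.9
position: [0.5466, 0.3205, 0.1817]
tcp_rot: [[-0.0, -0.066, -0.998], [-0.0, -0.998, 0.066], [-1.0, 0.0, 0.0]]
force: [-0.1, 0.1, -1.2]
opening: 0.111
```

```bash
python3 - <<'E'
from h import *
bm()
c=cam('side','d3')
cv2.imwrite('pics/d3z.png',cv2.resize(c['img'][220:380,200:320],(450,600),interpolation=cv2.INTER_CUBIC))
c=cam('wrist','d3w')
cv2.imwrite('pics/d3w.png',c['img'][100:300])
bm()
E
```

```text
t 9.90 u 133.3 v -0.2 z 181.7 | Fu 0.13 Fv -0.07 Fz -1.24 open 0.111 yaw -93.78
t 10.00 u 133.3 v -0.1 z 182.1 | Fu -0.01 Fv -0.78 Fz -1.43 open 0.113 yaw -93.78
```

View pics/d3z.png

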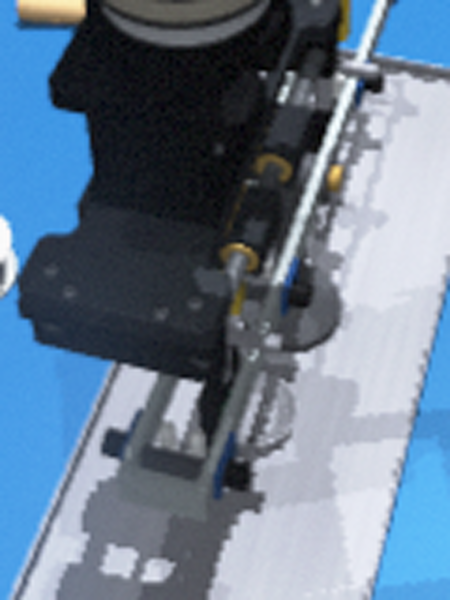

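View pics/d3w.png

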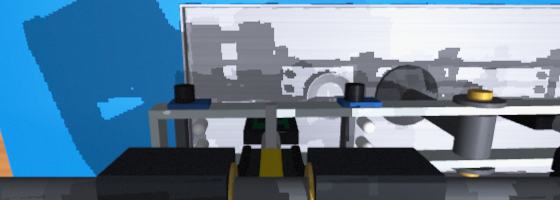

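Call:
play_rows --motion '[[[5,0,0],[0,0,0],0.0],[[9,0,0],[0,0,0],0.0],[[11,0,0],[0,0,0],0.0],[[13,0,0],[0,0,0],0.0],[[14,0,0],[0,0,0],0.0],[[15,0,0],[0,0,0],0.0],[[16,0,0],[0,0,0],0.0],[[16,0,0],[0,0,0],0.0]]'

```text
time_s: 10.8
position: [0.5466, 0.3205, 0.1661]
tcp_rot: [[0.0, -0.066, -0.998], [0.0, -0.998, 0.066], [-1.0, -0.0, -0.0]]
force: [0.2, -1.0, -1.2]
opening: 0.112
```

Call:
play_rows --motion '[[[1,0,0],[0,0,0],0.0],[[2,0,0],[0,0,0],0.0],[[3,0,0],[0,0,0],0.0],[[4,0,0],[0,0,0],0.0],[[5,0,0],[0,0,0],0.0],[[5,0,0],[0,0,0],0.0]]'

```text
time_s: 11.4
position: [0.5466, 0.3205, 0.1611]
tcp_rot: [[0.0, -0.066, -0.998], [-0.0, -0.998, 0.066], [-1.0, 0.0, -0.0]]
force: [0.1, 0.6, -1.3]
opening: 0.112
```

```bash
python3 - <<'E'
from h import *
bm()
c=cam('scene','d4')
cv2.imwrite('pics/d4s.png',cv2.resize(c['img'][150:260,260:460],(800,440),interpolation=cv2.INTER_CUBIC))
c=cam('wrist','d4w')
cv2.imwrite('pics/d4w.png',c['img'][100:300])
bm()
E
```

```text
t 11.40 u 133.3 v -0.1 z 161.1 | Fu 0.62 Fv 0.09 Fz -1.28 open 0.112 yaw -93.78
t 11.50 u 133.3 v -0.1 z 161.2 | Fu -0.10 Fv 0.60 Fz -0.67 open 0.109 yaw -93.78
```

View pics/d4s.png

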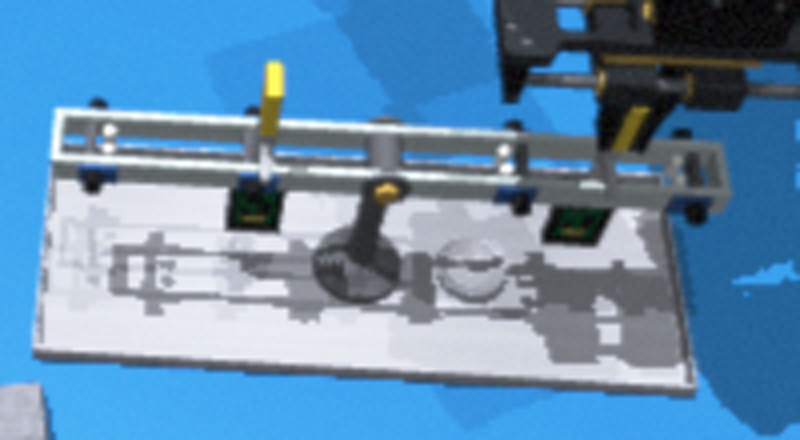

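View pics/d4w.png

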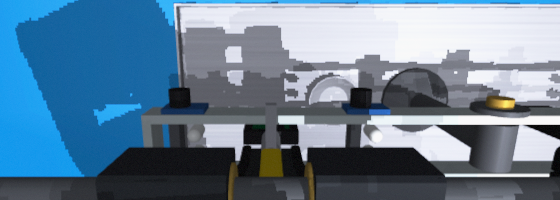

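```bash
cat >> h.py <<'E'
def onv(c,uv,v=.02):
    d=ray(c,uv); n=np.array([V[0],V[1],0]); p0=np.array([*(P0+v*V),0]); p=c['C']+d*(n@(p0-c['C']))/(n@d)
    return ((p[:2]-P0)@U*1e3).round(1),(p[2]*1e3).round(1)
E
python3 - <<'E'
from h import *
c=cam('scene')
def f(x,y): return (260+x/4-.4,150+y/4-.4)
print(onv(c,f(52,160)),onv(c,f(731,209)), onv(c,f(52,160),.02))
# initial picture s1 (2.4x, origin 120,140)
g=lambda x,y:(120+x/2.4,140+y/2.4)
print(onv(c,g(370,133)),onv(c,g(776,140)))
E
```

```text
(np.float64(-203.8), np.float64(134.7)) (np.float64(209.4), np.float64(120.5)) (np.float64(-203.8), np.float64(134.7))
(np.float64(-200.5), np.float64(110.7)) (np.float64(206.7), np.float64(135.1))
```

Call:
play_rows --motion '[[[0,-4,0],[0,0,0],0.0],[[0,-8,0],[0,0,0],0.0],[[0,-12,0],[0,0,0],0.0],[[0,-16,0],[0,0,0],0.0],[[0,-20,0],[0,0,0],0.0],[[0,-22,0],[0,0,0],0.0]]'

```text
time_s: 12.15
position: [0.548, 0.343, 0.1611]
tcp_rot: [[0.0, -0.065, -0.998], [0.0, -0.998, 0.065], [-1.0, -0.0, -0.0]]
force: [-0.0, -0.1, -1.8]
opening: 0.111
```

```bash
python3 - <<'E'
from h import *
bm()
c=cam('scene','d5')
cv2.imwrite('pics/d5s.png',cv2.resize(c['img'][150:260,260:460],(800,440),interpolation=cv2.INTER_CUBIC))
bm()
E
```

```text
t 12.15 u 155.8 v -0.2 z 161.1 | Fu -0.07 Fv -0.03 Fz -1.80 open 0.111 yaw -93.75
t 12.20 u 156.0 v -0.2 z 161.1 | Fu 0.70 Fv 0.09 Fz -1.49 open 0.110 yaw -93.75
```

View pics/d5s.png

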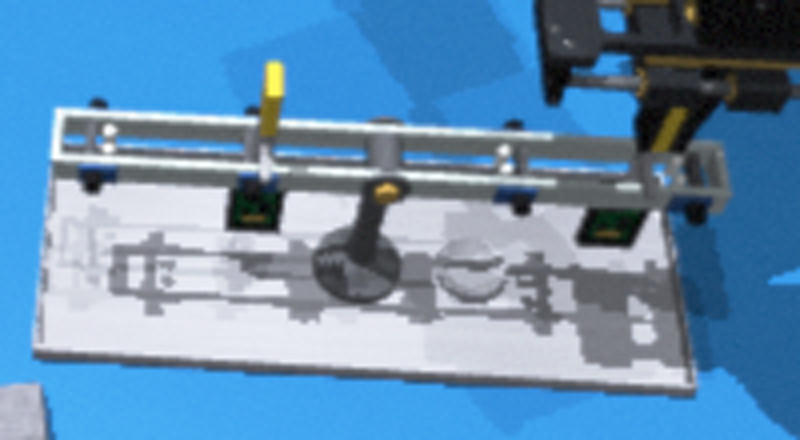

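Call:
play_rows --motion '[[[0,-2,0],[0,0,0],0.0],[[0,-4,0],[0,0,0],0.0],[[0,-5,0],[0,0,0],0.0],[[0,-6,0],[0,0,0],0.0],[[0,-7,0],[0,0,0],0.0],[[0,-8,0],[0,0,0],0.0]]'

```text
time_s: 12.8
position: [0.5485, 0.3504, 0.1612]
tcp_rot: [[-0.0, -0.066, -0.998], [-0.0, -0.998, 0.066], [-1.0, 0.0, 0.0]]
force: [-0.5, -0.9, -1.6]
opening: 0.112
```

Call:
play_rows --motion '[[[0,-1,0],[0,0,0],0.0],[[0,-2,0],[0,0,0],0.0],[[0,-3,0],[0,0,0],0.0]]'

```text
time_s: 13.1
position: [0.5488, 0.3535, 0.1612]
tcp_rot: [[0.0, -0.066, -0.998], [0.0, -0.998, 0.066], [-1.0, -0.0, -0.0]]
force: [-0.0, -0.2, -0.8]
opening: 0.111
```

Call:
play_rows --motion '[[[0,-1,0],[0,0,0],0.0],[[0,-2,0],[0,0,0],0.0],[[0,-2,0],[0,0,0],0.0]]'

```text
time_s: 13.4
position: [0.5489, 0.3555, 0.1612]
tcp_rot: [[0.0, -0.066, -0.998], [0.0, -0.998, 0.066], [-1.0, -0.0, -0.0]]
force: [0.7, -0.8, -1.1]
opening: 0.114
```

```bash
python3 -c "
from h import *
bm()"
```

```text
t 13.40 u 168.4 v -0.1 z 161.2 | Fu -0.71 Fv 0.72 Fz -1.10 open 0.114 yaw -93.77
```

Call:
play_rows --motion '[[[0,-1,0],[0,0,0],0.0],[[0,-2,0],[0,0,0],0.0],[[0,-2,0],[0,0,0],0.0]]'

```text
time_s: 13.7
position: [0.549, 0.356, 0.1609]
tcp_rot: [[-0.001, -0.065, -0.998], [-0.003, -0.998, 0.065], [-1.0, 0.003, 0.0]]
force: [0.9, -5.6, -0.3]
opening: 0.112
```

Call:
play_rows --motion '[[[0,-1,0],[0,0,0],0.0],[[0,-2,0],[0,0,0],0.0],[[0,-2,0],[0,0,0],0.0]]'

```text
time_s: 14.0
position: [0.5497, 0.3574, 0.1609]
tcp_rot: [[0.0, -0.065, -0.998], [-0.004, -0.998, 0.065], [-1.0, 0.004, -0.001]]
force: [1.7, -5.7, -0.8]
opening: 0.111
```

Call:
play_rows --motion '[[[0,-1,0],[0,0,0],0.0],[[0,-2,0],[0,0,0],0.0],[[0,-2,0],[0,0,0],0.0]]'

```text
time_s: 14.3
position: [0.5502, 0.3602, 0.1612]
tcp_rot: [[0.001, -0.066, -0.998], [-0.002, -0.998, 0.066], [-1.0, 0.002, -0.002]]
force: [1.1, -5.7, -1.0]
opening: 0.108
```

Call:
play_rows --motion '[[[0,-1,0],[0,0,0],0.0],[[0,-2,0],[0,0,0],0.0],[[0,-2,0],[0,0,0],0.0]]'

```text
time_s: 14.6
position: [0.5503, 0.3632, 0.1613]
tcp_rot: [[0.002, -0.066, -0.998], [0.0, -0.998, 0.066], [-1.0, -0.0, -0.002]]
force: [1.6, -3.5, -0.3]
opening: 0.116
```

Call:
play_rows --motion '[[[0,-1,0],[0,0,0],0.0],[[0,-2,0],[0,0,0],0.0],[[0,-2,0],[0,0,0],0.0]]'

```text
time_s: 14.9
position: [0.5503, 0.3666, 0.1616]
tcp_rot: [[0.002, -0.066, -0.998], [0.003, -0.998, 0.066], [-1.0, -0.003, -0.002]]
force: [2.1, -0.5, -1.1]
opening: 0.117
```

```bash
python3 -c "
from h import *
bm()"
```

```text
t 14.90 u 179.6 v 0.5 z 161.6 | Fu -0.37 Fv 2.16 Fz -1.12 open 0.117 yaw -93.79
```

Call:
play_rows --motion '[[[0,-1,0],[0,0,0],0.0],[[0,-1,0],[0,0,0],0.0]]'

```text
time_s: 15.1
position: [0.5502, 0.3671, 0.1615]
tcp_rot: [[0.002, -0.066, -0.998], [0.001, -0.998, 0.066], [-1.0, -0.001, -0.002]]
force: [3.5, -0.9, -0.7]
opening: 0.109
```

Call:
play_rows --motion '[[[0,-1,0],[0,0,0],0.0],[[0,-1,0],[0,0,0],0.0]]'

```text
time_s: 15.3
position: [0.5502, 0.3672, 0.1613]
tcp_rot: [[0.001, -0.066, -0.998], [-0.0, -0.998, 0.066], [-1.0, 0.0, -0.001]]
force: [4.7, -2.5, -1.3]
opening: 0.111
```

```bash
python3 -c "
from h import *
bm()"
```

```text
t 15.30 u 180.2 v 0.4 z 161.3 | Fu -2.16 Fv 4.86 Fz -1.28 open 0.111 yaw -93.77
```

Call:
play_rows --motion '[[[0,0,-1],[0,0,0],0.0],[[0,-0.5,-1.5],[0,0,0],0.0],[[0,-1,-1.5],[0,0,0],0.0]]'

```text
time_s: 15.6
position: [0.5504, 0.3674, 0.1607]
tcp_rot: [[-0.002, -0.066, -0.998], [-0.002, -0.998, 0.066], [-1.0, 0.002, 0.002]]
force: [2.1, -4.3, -1.1]
opening: 0.113
```

```bash
python3 - <<'E'
from h import *
bm()
c=cam('scene','d6')
cv2.imwrite('pics/d6s.png',cv2.resize(c['img'][150:260,260:460],(800,440),interpolation=cv2.INTER_CUBIC))
c=cam('side','d6b')
cv2.imwrite('pics/d6b.png',cv2.resize(c['img'][250:380,200:320],(600,650)if 0 else (554,600),interpolation=cv2.INTER_CUBIC))
bm()
E
```

```text
t 15.60 u 180.3 v 0.6 z 160.7 | Fu -4.19 Fv 2.39 Fz -1.11 open 0.113 yaw -93.77
t 15.70 u 180.3 v 0.7 z 160.7 | Fu -4.07 Fv 2.41 Fz -2.01 open 0.110 yaw -93.76
```

View pics/d6s.png

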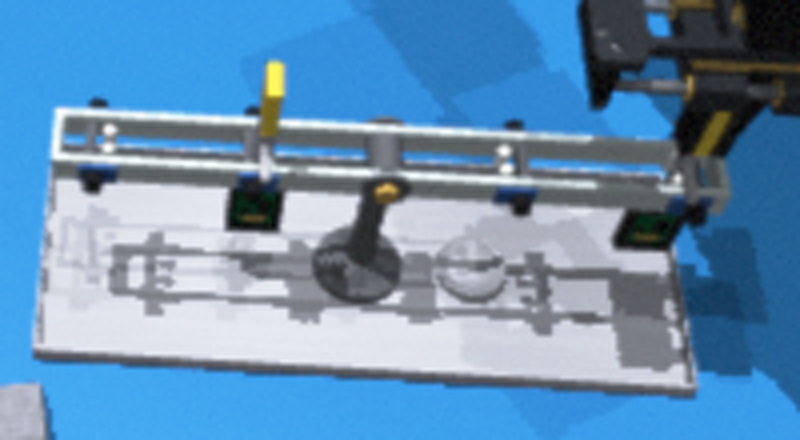

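View pics/d6b.png

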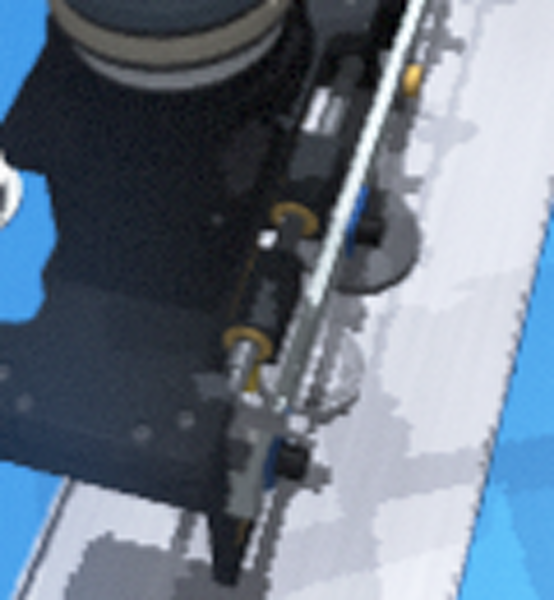

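Call:
play_rows --motion '[[[0,1,-1],[0,0,0],0.0],[[1,1.5,-1.2],[0,0,0],0.0],[[2,1.5,-1.2],[0,0,0],0.0],[[3,1.5,-1.2],[0,0,0],0.0],[[4,1.5,-1.2],[0,0,0],0.0],[[5,1.5,-1.2],[0,0,0],0.0],[[6,1.5,-1.2],[0,0,0],0.0],[[7,1.5,-1.2],[0,0,0],0.0]]'

```text
time_s: 16.5
position: [0.5519, 0.3669, 0.1541]
tcp_rot: [[-0.001, -0.066, -0.998], [0.0, -0.998, 0.066], [-1.0, -0.0, 0.001]]
force: [-2.1, -0.9, -1.0]
opening: 0.115
```

```bash
python3 -c "
from h import *
bm();c=cam('side');bm();c=cam('scene','d7');bm()
cv2.imwrite('pics/d7s.png',cv2.resize(c['img'][150:260,260:460],(800,440),interpolation=cv2.INTER_CUBIC))"
```

```text
t 16.50 u 179.9 v 2.2 z 154.1 | Fu -1.04 Fv -1.99 Fz -0.95 open 0.115 yaw -93.78
t 16.55 u 179.9 v 2.2 z 153.9 | Fu -1.15 Fv -2.09 Fz 0.19 open 0.110 yaw -93.78
t 16.60 u 179.9 v 2.2 z 154.0 | Fu -0.47 Fv -2.38 Fz -1.10 open 0.111 yaw -93.78
```

View pics/d7s.png

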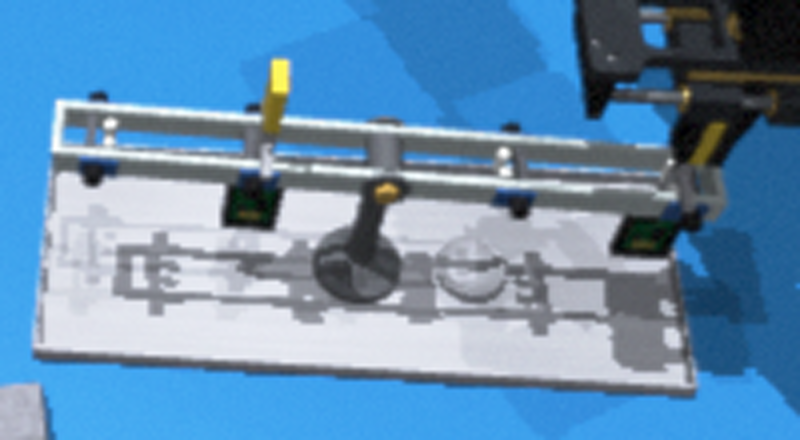

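Call:
play_rows --motion '[[[0.5,0,0.7],[0,0,0],0.0],[[1,0,0.7],[0,0,0],0.0],[[1,0,0.7],[0,0,0],0.15],[[1,0,0.7],[0,0,0],0.2],[[1,0,0.7],[0,0,0],0.3],[[1,0,0.7],[0,0,0],0.35],[[1,0,0.7],[0,0,0],0.35]]'

```text
time_s: 17.3
position: [0.5518, 0.3668, 0.1533]
tcp_rot: [[0.001, -0.066, -0.998], [0.0, -0.998, 0.066], [-1.0, -0.0, -0.0]]
force: [0.7, 0.1, -0.1]
opening: 0.323
```

```bash
python3 -c "
from h import *
bm();c=cam('side','d8b');bm();d=cam('scene','d8');bm()
cv2.imwrite('pics/d8s.png',np.hstack([cv2.resize(d['img'][150:260,260:460],(800,440),interpolation=cv2.INTER_CUBIC)]))
cv2.imwrite('pics/d8b.png',cv2.resize(c['img'][200:400,180:330],(450,600),interpolation=cv2.INTER_CUBIC))"
```

```text
t 17.30 u 179.9 v 2.1 z 153.3 | Fu 0.17 Fv 0.68 Fz -0.13 open 0.323 yaw -93.78
t 17.35 u 179.9 v 2.0 z 153.3 | Fu 0.09 Fv -0.16 Fz -0.12 open 0.335 yaw -93.78
t 17.40 u 179.8 v 2.0 z 153.2 | Fu 0.09 Fv -0.28 Fz -0.38 open 0.342 yaw -93.78
```

View pics/d8s.png

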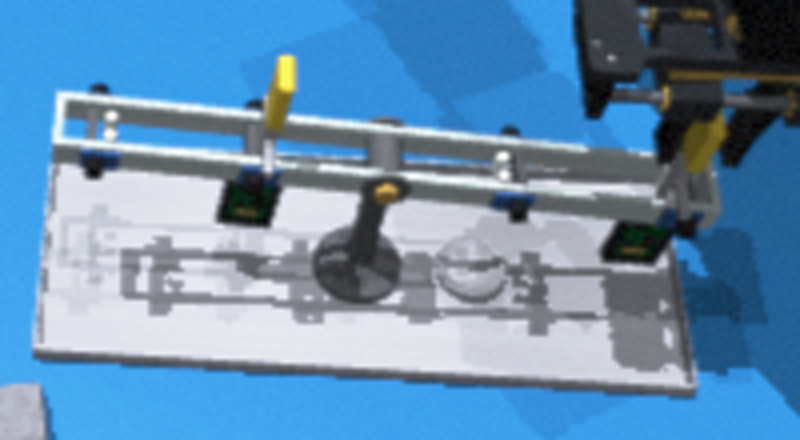

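View pics/d8b.png

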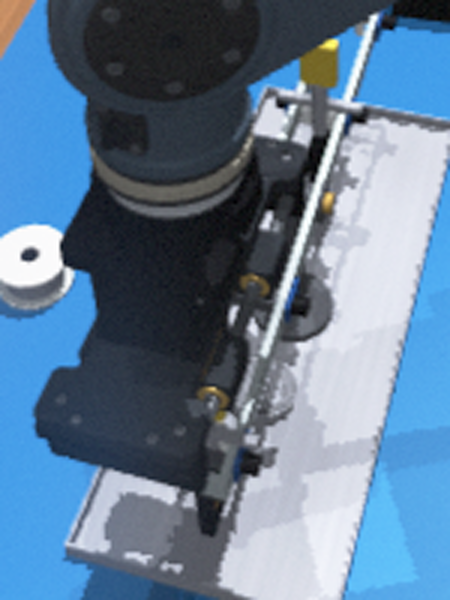

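Call:
play_rows --motion '[[[-15,-3,0],[0,0,0],0.4],[[-45,-3,0],[0,0,0],0.4],[[-90,-3,0],[0,0,0],0.4],[[-125,-3,0],[0,0,0],0.4],[[-135,30,3],[-0.5,0,0],0.4],[[-135,75,7],[-1,0,0],0.4],[[-135,124,12],[-2,0,0],0.4],[[-135,173,18],[-3,0,0],0.4]]'

```text
time_s: 18.2
position: [0.5218, 0.194, 0.2885]
tcp_rot: [[0.001, -0.012, -1.0], [-0.0, -1.0, 0.012], [-1.0, 0.0, -0.001]]
force: [1.5, -1.0, -0.3]
opening: 0.403
```

```bash
python3 -c "
from h import *
bm();d=cam('scene','d9');bm()
cv2.imwrite('pics/d9s.png',np.hstack([cv2.resize(d['img'][140:260,260:460],(800,480),interpolation=cv2.INTER_CUBIC)]))
go((.4785,-.2725,.265),-90)"
```

```text
t 18.20 u 5.4 v -16.6 z 288.5 | Fu -0.88 Fv 1.60 Fz -0.26 open 0.403 yaw -90.67
t 18.25 u -1.9 v -18.3 z 288.1 | Fu -3.67 Fv -2.81 Fz -0.62 open 0.402 yaw -90.90
go [ 26.6 459.7  33.8] [-0.9   0.2  -0.42]
```

View pics/d9s.png

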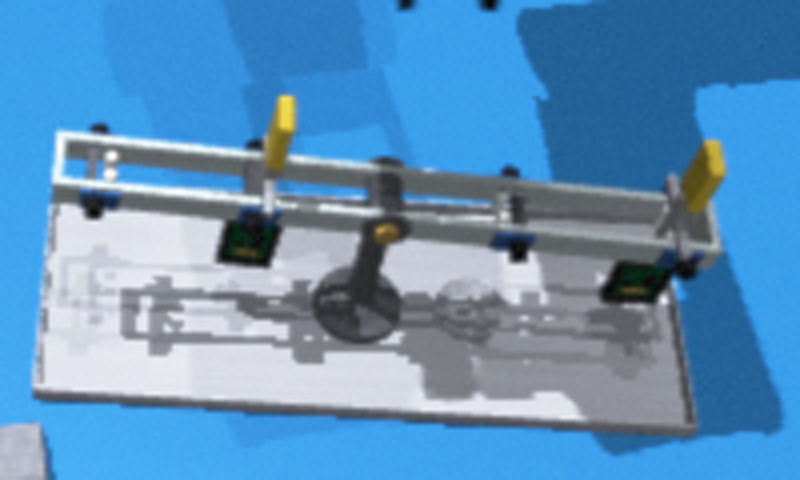

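Call:
play_rows --motion '[[[0,49,4],[0,0,0],0.4],[[0,98,8],[0,0,0],0.4],[[0,147,12],[-0.3,0,0],0.4],[[0,196,16],[-0.7,0,0],0.4],[[0,245,20],[-0.75,0,0],0.4],[[10,293,24],[-0.75,0,0],0.4],[[20,341,28],[-0.75,0,0],0.4],[[30,388,32],[-0.75,0,0],0.4]]'

```text
time_s: 19.05
position: [0.4848, -0.1942, 0.2582]
tcp_rot: [[0.001, -0.001, -1.0], [-0.001, -1.0, 0.001], [-1.0, 0.001, -0.001]]
force: [1.0, 0.3, -0.8]
opening: 0.402
```

Call:
play_rows --motion '[[[12,40,3],[0,0,0],0.4],[[20,65,6],[0,0,0],0.4],[[26,78,6.5],[0,0,0],0.4],[[30,80.5,6.5],[0,0,0],0.4],[[30,80.5,6.5],[0,0,0],0.4],[[30,80.5,6.5],[0,0,0],0.4]]'

```text
time_s: 19.65
position: [0.4787, -0.2712, 0.2284]
tcp_rot: [[-0.0, 0.001, -1.0], [0.001, -1.0, -0.001], [-1.0, -0.001, 0.0]]
force: [0.3, -0.6, 0.1]
opening: 0.402
```

```bash
cat > chk.py <<'E'
from h import *
import sys
bm(); c=cam('wrist',sys.argv[1]); s=st(); print(s['position'])
for q,p,r in yel(c['img'][:262]):
    print(q,'centre y/x edge at z.169:',onz(c,(q[0]-.5,q[1]+q[3]-.5),.169).round(4)[:2],onz(c,(q[0]+q[2]-.5,q[1]+q[3]-.5),.169).round(4)[:2])
E
python3 chk.py w6
```

```text
t 19.65 u -461.6 v -29.2 z 228.4 | Fu -0.55 Fv 0.31 Fz 0.14 open 0.402 yaw -89.94
[ 0.4788233  -0.27121137  0.22859414]
[265 202  15  49 682] centre y/x edge at z.169: [ 0.4653 -0.2673] [ 0.4653 -0.2774]
[ 357  202   29   46 1046] centre y/x edge at z.169: [ 0.4676 -0.3291] [ 0.4676 -0.3486]
[553 229   7  12  73] centre y/x edge at z.169: [ 0.4727 -0.4596] [ 0.4728 -0.4643]
[548 248   7  14  44] centre y/x edge at z.169: [ 0.4577 -0.4593] [ 0.4577 -0.4641]
```

View pics/w6.png

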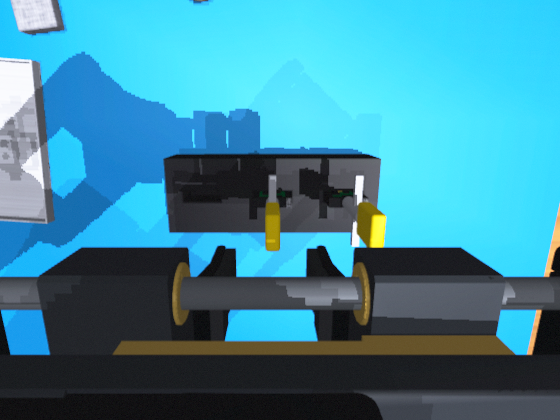

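Call:
play_rows --motion '[[[20,1.3,0],[0,0,0],0.4],[[50,1.3,0],[0,0,0],0.4],[[80,1.3,0],[0,0,0],0.4],[[98,1.3,0],[0,0,0],0.4],[[98,1.3,0],[0,0,0],0.4],[[98,1.3,0],[0,0,0],0.2],[[98,1.3,0],[0,0,0],0.1],[[98,1.3,0],[0,0,0],0.1]]'

```text
time_s: 20.5
position: [0.4793, -0.2744, 0.1317]
tcp_rot: [[0.002, -0.0, -1.0], [-0.002, -1.0, 0.0], [-1.0, 0.002, -0.002]]
force: [-0.8, -0.2, 0.8]
opening: 0.207
```

Call:
play_rows --motion '[[[0,0,0],[0,0,0],0.05],[[0,0,0],[0,0,0],0.0],[[0,0,0],[0,0,0],0.0],[[0,0,0],[0,0,0],0.0]]'

```text
time_s: 20.9
position: [0.4789, -0.2738, 0.1311]
tcp_rot: [[0.001, -0.001, -1.0], [0.0, -1.0, 0.001], [-1.0, -0.0, -0.001]]
force: [-0.6, 1.8, 6.5]
opening: 0.113
```

Call:
play_rows --motion '[[[-5,0,0],[0,0,0],0.0],[[-15,0,0],[0,0,0],0.0],[[-30,0,0],[0,0,0],0.0],[[-50,0,0],[0,0,0],0.0],[[-80,0,0],[0,0,0],0.0],[[-120,0,0],[0,0,0],0.0],[[-165,0,0],[0,0,0],0.0],[[-195,0,0],[0,0,0],0.0]]'

```text
time_s: 21.7
position: [0.4788, -0.2748, 0.3289]
tcp_rot: [[0.003, -0.001, -1.0], [-0.004, -1.0, 0.001], [-1.0, 0.004, -0.003]]
force: [0.7, 0.4, -1.6]
opening: 0.106
```

```bash
python3 - <<'E'
from h import *
bm(); p=P0-.128*U+.0015*V; print(p,st()['position'])
go((*p,.315),-93.75)
E
```

```text
t 21.70 u -465.2 v -28.9 z 328.9 | Fu 0.48 Fv 0.64 Fz -1.60 open 0.106 yaw -90.04
[0.53112519 0.05967595] [ 0.47875852 -0.27484886  0.32891058]
go [  12.9 -334.6  -52.1] [ 3.71 -0.16 -0.2 ]
```

Call:
play_rows --motion '[[[0,-30,-5],[0.5,0,0],0.0],[[0,-78,-12],[1,0,0],0.0],[[0,-126,-20],[1.5,0,0],0.0],[[0,-174,-27],[2,0,0],0.0],[[0,-222,-35],[2.5,0,0],0.0],[[0,-270,-42],[3,0,0],0.0],[[0,-305,-48],[3.5,0,0],0.0],[[3,-327,-51],[3.75,0,0],0.0]]'

```text
time_s: 22.5
position: [0.5295, 0.0554, 0.3229]
tcp_rot: [[0.001, -0.064, -0.998], [-0.0, -0.998, 0.064], [-1.0, 0.0, -0.001]]
force: [-0.1, -0.2, -1.9]
opening: 0.109
```

Call:
play_rows --motion '[[[7,-6,0],[0,0,0],0.0],[[12,-6,0],[0,0,0],0.0],[[12,-6,0],[0,0,0],0.0],[[12,-6,0],[0,0,0],0.0]]'

```text
time_s: 22.9
position: [0.5299, 0.0575, 0.3099]
tcp_rot: [[-0.001, -0.068, -0.998], [-0.001, -0.998, 0.068], [-1.0, 0.001, 0.001]]
force: [0.0, -0.4, -2.0]
opening: 0.112
```

```bash
python3 -c "
from h import *
bm();go((*(P0-.128*U+.0015*V),.265),-93.75);c=cam('side','e1')
cv2.imwrite('pics/e1.png',cv2.resize(c['img'][180:320,230:340],(471,600),interpolation=cv2.INTER_CUBIC))
bm()"
```

```text
t 22.90 u -130.2 v 0.4 z 309.9 | Fu -0.43 Fv 0.03 Fz -2.05 open 0.112 yaw -93.88
go [44.9 -2.2 -1.2] [-0.13  0.04 -0.04]
t 22.95 u -130.1 v 0.6 z 310.2 | Fu -0.29 Fv -0.34 Fz -1.77 open 0.114 yaw -93.89
```

View pics/e1.png

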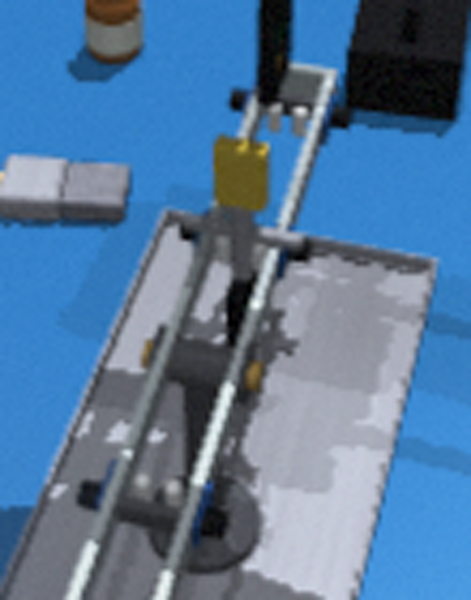

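Lower to z≈0.262 then check the fit.

Call:
play_rows --motion '[[[12,-2,-1],[0,0,0],0.0],[[27,-2,-1],[0,0,0],0.0],[[38,-2,-1],[0,0,0],0.0],[[43,-2,-1],[0,0,0],0.0],[[43,-2,-1],[0,0,0],0.0]]'

```text
time_s: 23.45
position: [0.5306, 0.0607, 0.2661]
tcp_rot: [[-0.002, -0.066, -0.998], [0.0, -0.998, 0.066], [-1.0, -0.0, 0.002]]
force: [-0.1, 0.2, -2.4]
opening: 0.113
```

```bash
python3 -c "
from h import *
bm();c=cam('scene','e2');w=cam('wrist','e2w')
cv2.imwrite('pics/e2.png',cv2.resize(c['img'][130:250,250:450],(800,480),interpolation=cv2.INTER_CUBIC))
bm()"
```

```text
t 23.45 u -127.0 v 0.9 z 266.1 | Fu 0.22 Fv -0.11 Fz -2.44 open 0.113 yaw -93.80
t 23.55 u -126.9 v 1.8 z 267.3 | Fu 0.08 Fv -0.01 Fz -2.10 open 0.110 yaw -93.79
```

View pics/e2.png

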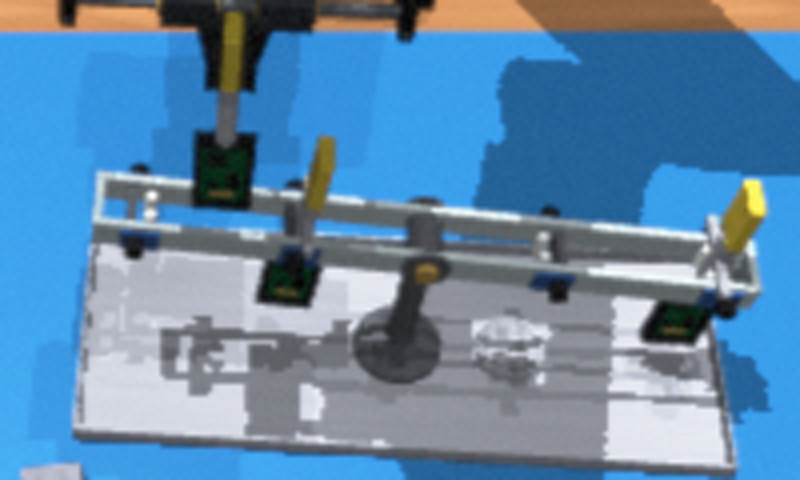

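View pics/e2w.png

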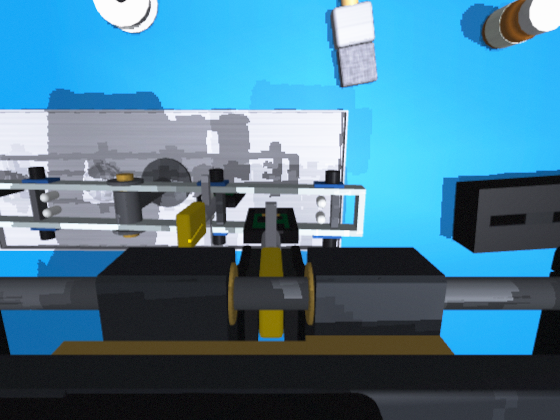

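Call:
play_rows --motion '[[[10,0,0],[0,0,0],0.0],[[25,0,0],[0,0,0],0.0],[[40,0,0],[0,0,0],0.0],[[55,0,0],[0,0,0],0.0],[[68,0,0],[0,0,0],0.0],[[76,0,0],[0,0,0],0.0],[[82,0,0],[0,0,0],0.0],[[85,0,0],[0,0,0],0.0]]'

```text
time_s: 24.35
position: [0.5312, 0.0609, 0.1818]
tcp_rot: [[-0.0, -0.066, -0.998], [-0.0, -0.998, 0.066], [-1.0, 0.0, 0.0]]
force: [-0.3, 0.2, -2.0]
opening: 0.11
```

Call:
play_rows --motion '[[[2,0,0],[0,0,0],0.0],[[4,0,0],[0,0,0],0.0],[[6,0,0],[0,0,0],0.0],[[8,0,0],[0,0,0],0.0],[[10,0,0],[0,0,0],0.0],[[11,0,0],[0,0,0],0.0],[[12,0,0],[0,0,0],0.0],[[13,0,0],[0,0,0],0.0]]'

```text
time_s: 25.15
position: [0.5312, 0.0608, 0.1692]
tcp_rot: [[0.0, -0.066, -0.998], [-0.0, -0.998, 0.066], [-1.0, 0.0, -0.0]]
force: [-0.1, -0.6, -0.3]
opening: 0.112
```

```bash
python3 -c "
from h import *
bm();c=cam('scene','e3')
cv2.imwrite('pics/e3.png',cv2.resize(c['img'][130:250,250:450],(800,480),interpolation=cv2.INTER_CUBIC))
bm()"
```

```text
t 25.15 u -126.9 v 1.5 z 169.2 | Fu -0.59 Fv -0.05 Fz -0.32 open 0.112 yaw -93.78
t 25.20 u -126.8 v 1.4 z 169.0 | Fu 0.53 Fv -0.33 Fz -2.18 open 0.113 yaw -93.78
```

View pics/e3.png

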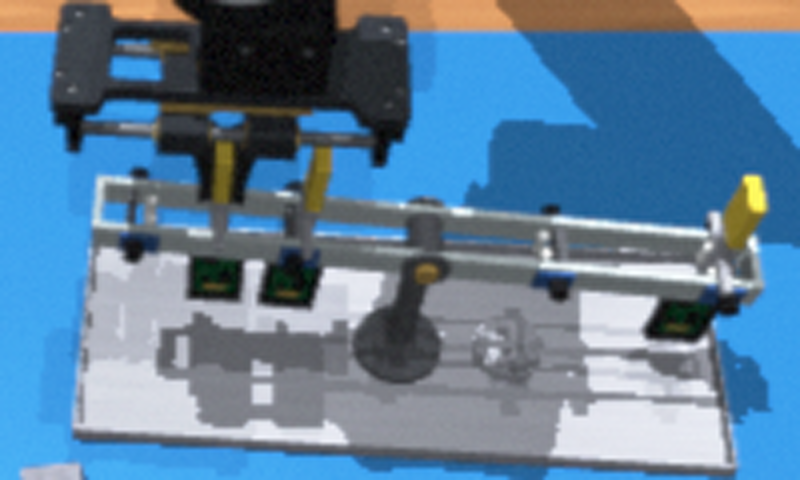

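Call:
play_rows --motion '[[[1,0,0],[0,0,0],0.0],[[2,0,0],[0,0,0],0.0],[[3,0,0],[0,0,0],0.0],[[4,0,0],[0,0,0],0.0],[[5,0,0],[0,0,0],0.0],[[6,0,0],[0,0,0],0.0],[[7,0,0],[0,0,0],0.0],[[8,0,0],[0,0,0],0.0]]'

```text
time_s: 26.0
position: [0.5312, 0.0608, 0.1612]
tcp_rot: [[0.0, -0.066, -0.998], [-0.0, -0.998, 0.066], [-1.0, 0.0, -0.0]]
force: [-0.3, -1.7, -0.5]
opening: 0.106
```

Call:
play_rows --motion '[[[0,4,0],[0,0,0],0.0],[[0,8,0],[0,0,0],0.0],[[0,12,0],[0,0,0],0.0],[[0,16,0],[0,0,0],0.0],[[0,20,0],[0,0,0],0.0],[[0,22,0],[0,0,0],0.0]]'

```text
time_s: 26.6
position: [0.5297, 0.0384, 0.1612]
tcp_rot: [[0.0, -0.066, -0.998], [0.0, -0.998, 0.066], [-1.0, -0.0, 0.0]]
force: [0.4, 0.0, -0.6]
opening: 0.111
```

```bash
python3 -c "
from h import *
bm();c=cam('scene','e4')
cv2.imwrite('pics/e4.png',cv2.resize(c['img'][130:250,250:450],(800,480),interpolation=cv2.INTER_CUBIC))
bm()"
```

```text
t 26.60 u -149.3 v 1.4 z 161.2 | Fu 0.05 Fv 0.39 Fz -0.64 open 0.111 yaw -93.81
t 26.65 u -149.5 v 1.4 z 161.2 | Fu -0.03 Fv 0.30 Fz -1.45 open 0.110 yaw -93.80
```

View pics/e4.png

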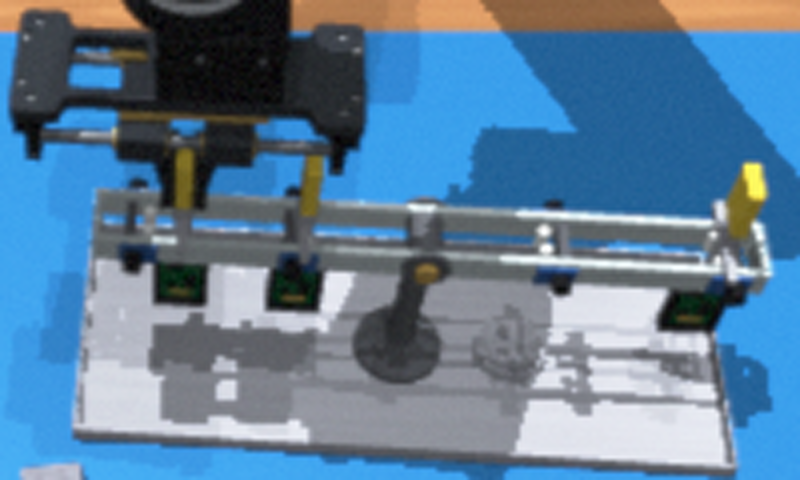

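Call:
play_rows --motion '[[[0,2,0],[0,0,0],0.0],[[0,3.5,0],[0,0,0],0.0],[[0,5,0],[0,0,0],0.0],[[0,6,0],[0,0,0],0.0],[[0,7,0],[0,0,0],0.0]]'

```text
time_s: 27.15
position: [0.5292, 0.0319, 0.1612]
tcp_rot: [[-0.0, -0.066, -0.998], [0.0, -0.998, 0.066], [-1.0, -0.0, 0.0]]
force: [0.3, 0.7, -0.4]
opening: 0.115
```

Call:
play_rows --motion '[[[0,1,0],[0,0,0],0.0],[[0,2,0],[0,0,0],0.0],[[0,3,0],[0,0,0],0.0]]'

```text
time_s: 27.45
position: [0.529, 0.0289, 0.1612]
tcp_rot: [[-0.0, -0.066, -0.998], [0.0, -0.998, 0.066], [-1.0, -0.0, 0.0]]
force: [-0.1, 1.1, -0.9]
opening: 0.112
```

Call:
play_rows --motion '[[[0,1,0],[0,0,0],0.0],[[0,2,0],[0,0,0],0.0],[[0,2,0],[0,0,0],0.0]]'

```text
time_s: 27.75
position: [0.5289, 0.0267, 0.1612]
tcp_rot: [[-0.0, -0.066, -0.998], [-0.0, -0.998, 0.066], [-1.0, 0.0, 0.0]]
force: [1.0, 0.3, -0.6]
opening: 0.11
```

Call:
play_rows --motion '[[[0,1,0],[0,0,0],0.0],[[0,2,0],[0,0,0],0.0],[[0,2,0],[0,0,0],0.0]]'

```text
time_s: 28.05
position: [0.5288, 0.0248, 0.1612]
tcp_rot: [[-0.0, -0.066, -0.998], [-0.0, -0.998, 0.066], [-1.0, 0.0, 0.0]]
force: [0.1, -0.1, -0.5]
opening: 0.108
```

```bash
python3 -c "
from h import *
bm()"
```

```text
t 28.05 u -162.9 v 1.4 z 161.2 | Fu -0.07 Fv 0.12 Fz -0.54 open 0.108 yaw -93.79
```

Call:
play_rows --motion '[[[0,1,0],[0,0,0],0.0],[[0,2,0],[0,0,0],0.0],[[0,2,0],[0,0,0],0.0]]'

```text
time_s: 28.35
position: [0.5287, 0.0242, 0.1612]
tcp_rot: [[0.0, -0.067, -0.998], [0.003, -0.998, 0.067], [-1.0, -0.003, -0.0]]
force: [-0.3, 5.6, 0.0]
opening: 0.115
```

Call:
play_rows --motion '[[[0,1,0],[0,0,0],0.0],[[0,2,0],[0,0,0],0.0],[[0,2,0],[0,0,0],0.0]]'

```text
time_s: 28.65
position: [0.5284, 0.0223, 0.1611]
tcp_rot: [[-0.0, -0.067, -0.998], [0.003, -0.998, 0.067], [-1.0, -0.003, 0.0]]
force: [1.1, 4.5, -0.1]
opening: 0.108
```

Call:
play_rows --motion '[[[0,1,0],[0,0,0],0.0],[[0,2,0],[0,0,0],0.0],[[0,2,0],[0,0,0],0.0]]'

```text
time_s: 28.95
position: [0.5283, 0.0195, 0.1611]
tcp_rot: [[-0.0, -0.066, -0.998], [0.001, -0.998, 0.066], [-1.0, -0.001, 0.0]]
force: [0.6, 3.4, -0.9]
opening: 0.114
```

```bash
python3 -c "
from h import *
bm()"
```

```text
t 28.95 u -168.3 v 1.3 z 161.1 | Fu 3.39 Fv 0.37 Fz -0.92 open 0.114 yaw -93.79
```

Call:
play_rows --motion '[[[0,1,0],[0,0,0],0.0],[[0,2,0],[0,0,0],0.0],[[0,2,0],[0,0,0],0.0]]'

```text
time_s: 29.25
position: [0.5282, 0.0162, 0.1612]
tcp_rot: [[-0.0, -0.066, -0.998], [-0.001, -0.998, 0.066], [-1.0, 0.001, 0.0]]
force: [0.2, 0.9, -1.3]
opening: 0.112
```

Call:
play_rows --motion '[[[0,1,0],[0,0,0],0.0],[[0,2,0],[0,0,0],0.0],[[0,2,0],[0,0,0],0.0]]'

```text
time_s: 29.55
position: [0.5282, 0.015, 0.1612]
tcp_rot: [[0.0, -0.066, -0.998], [0.0, -0.998, 0.066], [-1.0, -0.0, -0.0]]
force: [0.5, 3.0, -0.6]
opening: 0.111
```

```bash
python3 -c "
from h import *
bm()"
```

```text
t 29.55 u -172.8 v 1.5 z 161.2 | Fu 2.98 Fv 0.33 Fz -0.62 open 0.111 yaw -93.81
```

Force dropped past the rollers and now rises at a stop; one more nudge to confirm.

Call:
play_rows --motion '[[[0,1,0],[0,0,0],0.0],[[0,1,0],[0,0,0],0.0],[[0,1,0],[0,0,0],0.0]]'

```text
time_s: 29.85
position: [0.5281, 0.0148, 0.1612]
tcp_rot: [[0.0, -0.067, -0.998], [0.002, -0.998, 0.067], [-1.0, -0.002, -0.0]]
force: [0.5, 4.8, -1.4]
opening: 0.113
```

```bash
python3 -c "
from h import *
bm();c=cam('scene','e5')
cv2.imwrite('pics/e5.png',cv2.resize(c['img'][130:250,250:450],(800,480),interpolation=cv2.INTER_CUBIC))
bm()"
```

```text
t 29.85 u -172.9 v 1.4 z 161.2 | Fu 4.86 Fv 0.15 Fz -1.44 open 0.113 yaw -93.81
t 29.90 u -172.9 v 1.4 z 161.2 | Fu 4.87 Fv 1.51 Fz -0.96 open 0.113 yaw -93.81
```

View pics/e5.png

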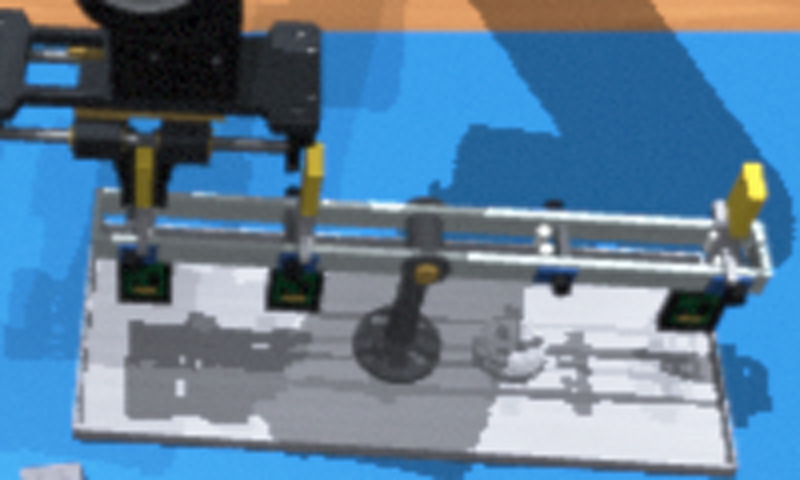

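Call:
play_rows --motion '[[[0,-1,0],[0,0,0],0.0],[[1,-2,0],[0,0,0],0.0],[[2,-2,0],[0,0,0],0.0],[[3,-2,0],[0,0,0],0.0],[[4,-2,0],[0,0,0],0.0],[[5,-2,0],[0,0,0],0.0],[[6,-2,0],[0,0,0],0.0],[[7,-2,0],[0,0,0],0.0]]'

```text
time_s: 30.7
position: [0.5282, 0.0155, 0.1541]
tcp_rot: [[0.0, -0.066, -0.998], [-0.001, -0.998, 0.066], [-1.0, 0.001, -0.0]]
force: [0.2, -2.5, -0.5]
opening: 0.114
```

Call:
play_rows --motion '[[[1,0,0],[0,0,0],0.0],[[1,0,0],[0,0,0],0.15],[[1,0,0],[0,0,0],0.2],[[1,0,0],[0,0,0],0.3],[[1,0,0],[0,0,0],0.35],[[1,0,0],[0,0,0],0.35],[[1,0,0],[0,0,0],0.35]]'

```text
time_s: 31.4
position: [0.5282, 0.0161, 0.1532]
tcp_rot: [[0.0, -0.066, -0.998], [0.0, -0.998, 0.066], [-1.0, -0.0, -0.0]]
force: [-0.3, -0.7, -0.0]
opening: 0.341
```

```bash
python3 -c "
from h import *
bm();c=cam('scene','e6')
cv2.imwrite('pics/e6.png',cv2.resize(c['img'][130:250,250:450],(800,480),interpolation=cv2.INTER_CUBIC))
bm()"
```

```text
t 31.40 u -171.7 v 1.4 z 153.2 | Fu -0.73 Fv -0.24 Fz -0.05 open 0.341 yaw -93.78
t 31.45 u -171.7 v 1.4 z 153.2 | Fu 0.09 Fv 0.62 Fz -0.17 open 0.345 yaw -93.78
```

View pics/e6.png

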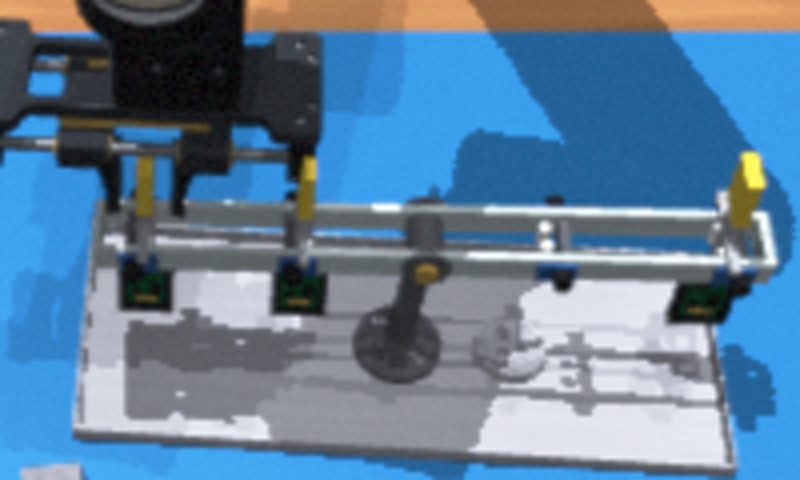

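Call:
play_rows --motion '[[[-15,0,0],[0,0,0],0.35],[[-45,0,0],[0,0,0],0.4],[[-80,10,1],[0,0,0],0.4],[[-100,50,4],[-1,0,0],0.4],[[-105,99,7],[-2,0,0],0.4],[[-105,148,11],[-3,0,0],0.4],[[-105,197,14],[-3.75,0,0],0.4],[[-105,246,18],[-3.75,0,0],0.4]]'

```text
time_s: 32.25
position: [0.4936, -0.2301, 0.2585]
tcp_rot: [[0.001, -0.0, -1.0], [-0.0, -1.0, 0.0], [-1.0, 0.0, -0.001]]
force: [0.3, 0.6, 1.3]
opening: 0.399
```

```bash
python3 -c "
from h import *
d=cam('scene','e7');bm()
cv2.imwrite('pics/e7.png',cv2.resize(d['img'][130:250,250:450],(800,480),interpolation=cv2.INTER_CUBIC))
print(st()['position']);go((.4785,-.342,.23),-90)"
```

```text
t 32.30 u -428.3 v -16.6 z 258.6 | Fu -4.70 Fv 0.07 Fz -0.15 open 0.405 yaw -90.31
[ 0.49337598 -0.23881044  0.25860222]
go [ 29.5 103.   14.4] [-0.31 -0.08 -0.49]
```

View pics/e7.png

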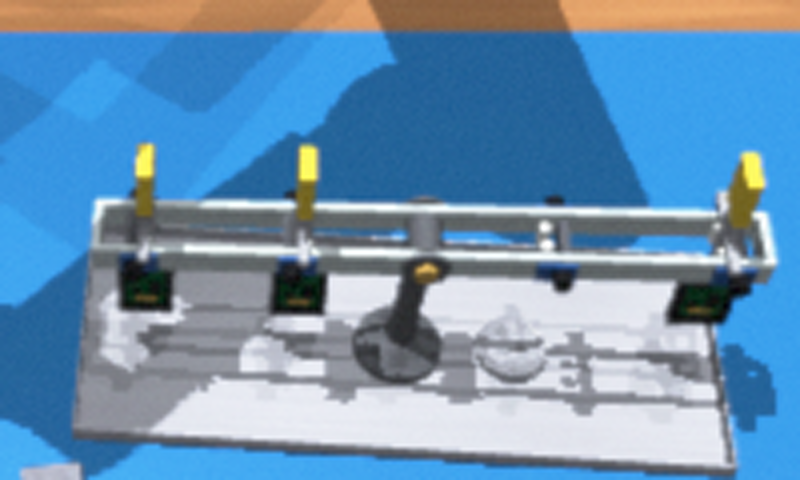

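Call:
play_rows --motion '[[[8,45,5],[0,0,0],0.4],[[16,85,10],[0,0,0],0.4],[[24,107,14],[0,0,0],0.4],[[30,114,15],[0,0,0],0.4],[[30,114,15],[0,0,0],0.4],[[30,114,15],[0,0,0],0.4]]'

```text
time_s: 32.9
position: [0.479, -0.3408, 0.228]
tcp_rot: [[-0.001, 0.0, -1.0], [0.002, -1.0, -0.0], [-1.0, -0.002, 0.001]]
force: [-0.8, 1.4, -0.6]
opening: 0.4
```

```bash
python3 chk.py w7
```

```text
t 32.90 u -531.0 v -24.4 z 228.0 | Fu 1.32 Fv -0.93 Fz -0.57 open 0.400 yaw -89.99
[ 0.47922925 -0.34065395  0.22839602]
[529  34  24   5  65] centre y/x edge at z.169: [ 0.5959 -0.4897] [ 0.5959 -0.5035]
[525  50  32  10 283] centre y/x edge at z.169: [ 0.5847 -0.4894] [ 0.5847 -0.5081]
[523  71  33   8 167] centre y/x edge at z.169: [ 0.5743 -0.4902] [ 0.5743 -0.5097]
[520  79  36  13 332] centre y/x edge at z.169: [ 0.567  -0.4897] [ 0.567  -0.5112]
[518  93  38  11 327] centre y/x edge at z.169: [ 0.5602 -0.4898] [ 0.5602 -0.5126]
[515 109  41  10 318] centre y/x edge at z.169: [ 0.5514 -0.4895] [ 0.5514 -0.5145]
[513 121  43  12 391] centre y/x edge at z.169: [ 0.5431 -0.4898] [ 0.5431 -0.5162]
[511 137  17   5  39] centre y/x edge at z.169: [ 0.5377 -0.4895] [ 0.5377 -0.5   ]
[509 144  47   9 365] centre y/x edge at z.169: [ 0.531  -0.4894] [ 0.531  -0.5187]
[ 502  165   54   34 1137] centre y/x edge at z.169: [ 0.5016 -0.49  ] [ 0.5016 -0.5248]
[533 165  22   8  78] centre y/x edge at z.169: [ 0.5184 -0.5068] [ 0.5185 -0.5207]
[498 199  58  17 570] centre y/x edge at z.169: [ 0.4902 -0.4893] [ 0.4903 -0.5272]
[266 203  15  48 675] centre y/x edge at z.169: [ 0.4657 -0.3375] [ 0.4657 -0.3476]
[ 490  222   70   40 2137] centre y/x edge at z.169: [ 0.458  -0.4892] [ 0.458  -0.5366]
```

View pics/w7.png

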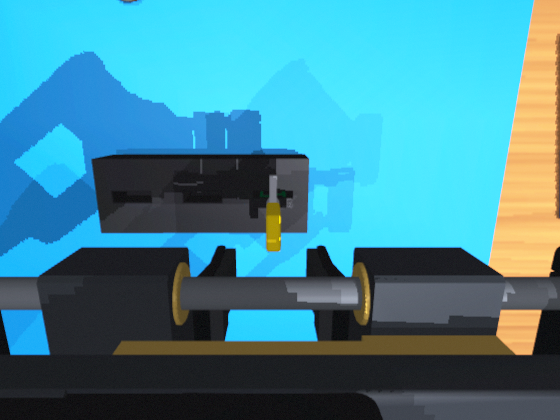

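Tab at columns 266–281, so y ≈ −0.3425 and x ≈ 0.4787. Shift 1.7 mm and descend.

Call:
play_rows --motion '[[[20,1.5,0],[0,0,0],0.4],[[50,1.5,0],[0,0,0],0.4],[[80,1.5,0],[0,0,0],0.4],[[98,1.5,0],[0,0,0],0.4],[[98,1.5,0],[0,0,0],0.4],[[98,1.5,0],[0,0,0],0.2],[[98,1.5,0],[0,0,0],0.1],[[98,1.5,0],[0,0,0],0.1]]'

```text
time_s: 33.75
position: [0.4798, -0.3443, 0.1318]
tcp_rot: [[0.002, -0.0, -1.0], [-0.002, -1.0, 0.0], [-1.0, 0.002, -0.002]]
force: [-0.5, 0.5, -0.6]
opening: 0.213
```

Call:
play_rows --motion '[[[0,0,0],[0,0,0],0.05],[[0,0,0],[0,0,0],0.0],[[0,0,0],[0,0,0],0.0],[[0,0,0],[0,0,0],0.0]]'

```text
time_s: 34.15
position: [0.4794, -0.3437, 0.1312]
tcp_rot: [[0.001, -0.001, -1.0], [-0.0, -1.0, 0.001], [-1.0, 0.0, -0.001]]
force: [-0.0, 1.8, 5.7]
opening: 0.116
```

Call:
play_rows --motion '[[[-5,0,0],[0,0,0],0.0],[[-15,0,0],[0,0,0],0.0],[[-30,0,0],[0,0,0],0.0],[[-50,0,0],[0,0,0],0.0],[[-80,0,0],[0,0,0],0.0],[[-120,0,0],[0,0,0],0.0],[[-165,0,0],[0,0,0],0.0],[[-205,0,0],[0,0,0],0.0]]'

```text
time_s: 34.95
position: [0.4785, -0.3439, 0.3376]
tcp_rot: [[0.0, -0.001, -1.0], [-0.001, -1.0, 0.001], [-1.0, 0.001, -0.0]]
force: [0.4, -1.1, -2.2]
opening: 0.111
```

```bash
python3 - <<'E'
from h import *
bm(); p=P0+.039*U+.0015*V; print(p,st()['position'])
go((*p,.32),-93.75)
E
```

```text
t 34.95 u -534.2 v -24.6 z 337.6 | Fu -1.05 Fv 0.44 Fz -2.21 open 0.111 yaw -90.04
[0.54204751 0.22631839] [ 0.47853232 -0.34389948  0.33760247]
go [  17.  -570.3  -63.1] [ 3.71 -0.01 -0.06]
```

Call:
play_rows --motion '[[[0,-30,-4],[0.5,0,0],0.0],[[0,-79,-10],[1,0,0],0.0],[[0,-128,-16],[1.5,0,0],0.0],[[0,-177,-22],[2,0,0],0.0],[[0,-226,-27],[2.5,0,0],0.0],[[0,-275,-32],[3,0,0],0.0],[[0,-324,-37],[3.5,0,0],0.0],[[0,-373,-42],[3.75,0,0],0.0]]'

```text
time_s: 35.75
position: [0.5207, 0.0308, 0.3356]
tcp_rot: [[0.0, -0.067, -0.998], [-0.001, -0.998, 0.067], [-1.0, 0.001, -0.0]]
force: [1.8, -0.2, -0.6]
opening: 0.115
```

Call:
play_rows --motion '[[[0,-49,-2],[0,0,0],0.0],[[0,-98,-4],[0,0,0],0.0],[[0,-145,-6],[0,0,0],0.0],[[5,-180,-8],[0,0,0],0.0],[[12,-194,-8.5],[0,0,0],0.0],[[17,-198,-8.5],[0,0,0],0.0],[[17,-198,-8.5],[0,0,0],0.0]]'

```text
time_s: 36.45
position: [0.5418, 0.2253, 0.317]
tcp_rot: [[-0.003, -0.066, -0.998], [-0.002, -0.998, 0.066], [-1.0, 0.002, 0.003]]
force: [0.2, 0.2, -0.9]
opening: 0.112
```

```bash
python3 - <<'E'
from h import *
bm(); p=P0+.039*U+.0015*V
c=cam('scene','f1');bm()
go((*p,.265),-93.75)
E
```

```text
t 36.45 u 38.0 v 1.3 z 317.0 | Fu 0.24 Fv 0.23 Fz -0.86 open 0.112 yaw -93.77
t 36.50 u 37.5 v 1.8 z 317.5 | Fu -0.07 Fv -0.43 Fz -1.77 open 0.110 yaw -93.83
go [52.5 -1.6  0.2] [-0.08  0.1  -0.1 ]
```

Call:
play_rows --motion '[[[15,-1.3,0],[0,0,0],0.0],[[30,-1.3,0],[0,0,0],0.0],[[44,-1.3,0],[0,0,0],0.0],[[50,-1.3,0],[0,0,0],0.0],[[50,-1.3,0],[0,0,0],0.0]]'

```text
time_s: 37.0
position: [0.5425, 0.2259, 0.2676]
tcp_rot: [[-0.002, -0.068, -0.998], [-0.001, -0.998, 0.068], [-1.0, 0.001, 0.002]]
force: [-0.7, -1.6, -0.6]
opening: 0.109
```

```bash
python3 -c "
from h import *
bm();c=cam('scene','f2');w=cam('wrist','f2w')
cv2.imwrite('pics/f2.png',cv2.resize(c['img'][130:250,250:450],(800,480),interpolation=cv2.INTER_CUBIC))
bm()"
```

```text
t 37.00 u 38.7 v 2.0 z 267.6 | Fu -1.66 Fv -0.64 Fz -0.57 open 0.109 yaw -93.89
t 37.10 u 39.5 v 2.8 z 269.0 | Fu -0.18 Fv 0.59 Fz -0.99 open 0.111 yaw -93.85
```

View pics/f2.png

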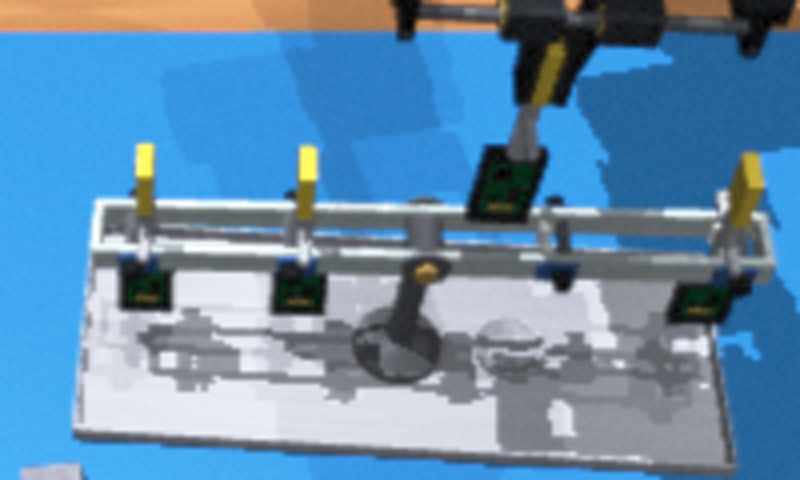

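View pics/f2w.png

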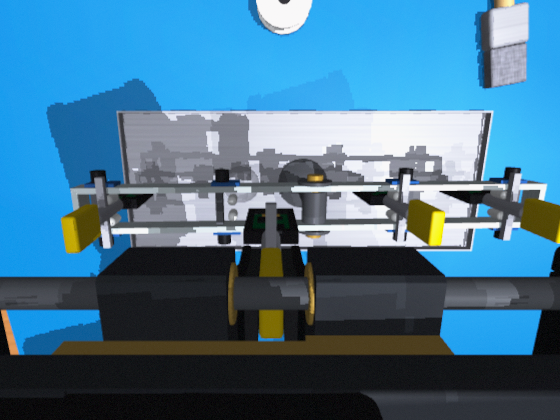

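Call:
play_rows --motion '[[[8,0,0],[0,0,0],0.0],[[20,0,0],[0,0,0],0.0],[[35,0,0],[0,0,0],0.0],[[50,0,0],[0,0,0],0.0],[[64,0,0],[0,0,0],0.0],[[76,0,0],[0,0,0],0.0],[[84,0,0],[0,0,0],0.0],[[88,0,0],[0,0,0],0.0]]'

```text
time_s: 37.9
position: [0.5423, 0.2274, 0.179]
tcp_rot: [[-0.002, -0.066, -0.998], [-0.0, -0.998, 0.066], [-1.0, 0.0, 0.002]]
force: [-0.1, 0.5, -1.5]
opening: 0.112
```

Call:
play_rows --motion '[[[3,0,0],[0,0,0],0.0],[[6,0,0],[0,0,0],0.0],[[9,0,0],[0,0,0],0.0],[[12,0,0],[0,0,0],0.0],[[14,0,0],[0,0,0],0.0],[[15,0,0],[0,0,0],0.0],[[16,0,0],[0,0,0],0.0],[[16,0,0],[0,0,0],0.0]]'

```text
time_s: 38.7
position: [0.5427, 0.2275, 0.1641]
tcp_rot: [[-0.0, -0.066, -0.998], [-0.0, -0.998, 0.066], [-1.0, 0.0, 0.0]]
force: [0.5, -0.6, -1.7]
opening: 0.114
```

```bash
python3 -c "
from h import *
bm();c=cam('scene','f3');bm();w=cam('wrist','f3w')
cv2.imwrite('pics/f3.png',cv2.resize(c['img'][130:250,250:450],(800,480),interpolation=cv2.INTER_CUBIC))
bm()"
```

```text
t 38.70 u 40.2 v 2.1 z 164.1 | Fu -0.52 Fv 0.54 Fz -1.66 open 0.114 yaw -93.78
t 38.75 u 40.2 v 2.1 z 164.2 | Fu -0.20 Fv 1.12 Fz -0.91 open 0.112 yaw -93.78
t 38.80 u 40.3 v 2.2 z 164.3 | Fu 0.14 Fv 0.10 Fz -0.66 open 0.109 yaw -93.78
```

View pics/f3.png

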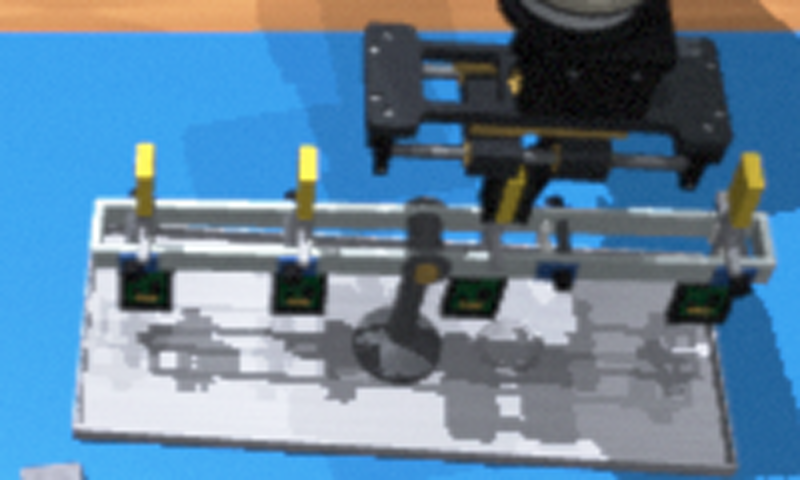

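Call:
play_rows --motion '[[[0.5,0,0.5],[0,0,0],0.0],[[1,0,0.5],[0,0,0],0.0],[[1.5,0,0.5],[0,0,0],0.0],[[2,0,0.5],[0,0,0],0.0],[[2,0,0.5],[0,0,0],0.0]]'

```text
time_s: 39.3
position: [0.5423, 0.2277, 0.1623]
tcp_rot: [[0.0, -0.066, -0.998], [0.0, -0.998, 0.066], [-1.0, -0.0, -0.0]]
force: [-1.3, 1.4, -0.2]
opening: 0.111
```

```bash
python3 -c "
from h import *
bm();c=cam('scene','f4');bm();w=cam('side','f4b');bm();cam('side');bm();cam('side');bm()
cv2.imwrite('pics/f4.png',cv2.resize(c['img'][130:250,250:450],(800,480),interpolation=cv2.INTER_CUBIC))
cv2.imwrite('pics/f4b.png',cv2.resize(w['img'][180:400,180:340],(436,600),interpolation=cv2.INTER_CUBIC))
bm()"
```

```text
t 39.30 u 40.4 v 1.6 z 162.3 | Fu 1.29 Fv -1.36 Fz -0.18 open 0.111 yaw -93.78
t 39.35 u 40.4 v 1.6 z 162.3 | Fu 1.01 Fv -0.31 Fz 0.19 open 0.113 yaw -93.79
t 39.40 u 40.4 v 1.7 z 162.3 | Fu 0.59 Fv -0.81 Fz 0.04 open 0.114 yaw -93.78
t 39.45 u 40.4 v 1.7 z 162.3 | Fu 1.01 Fv 0.13 Fz 0.69 open 0.115 yaw -93.78
t 39.50 u 40.4 v 1.7 z 162.3 | Fu 1.15 Fv -0.34 Fz 0.28 open 0.117 yaw -93.78
t 39.50 u 40.4 v 1.7 z 162.3 | Fu 1.15 Fv -0.34 Fz 0.28 open 0.117 yaw -93.78
```

View pics/f4.png

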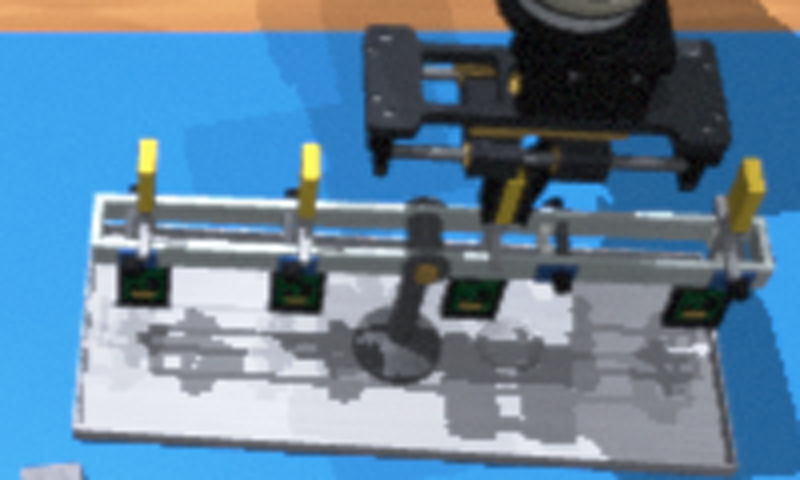

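View pics/f4b.png

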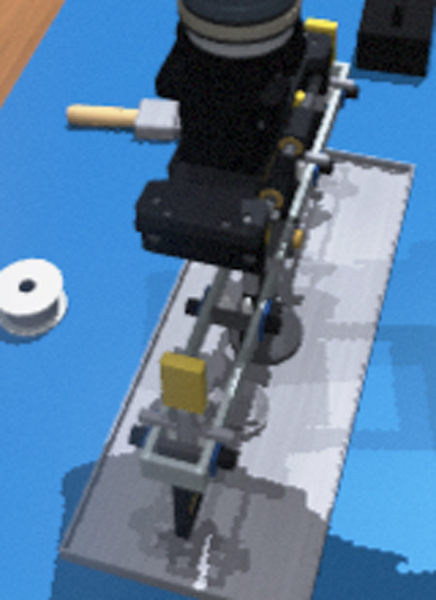

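Call:
play_rows --motion '[[[0,-3,0],[0,0,0],0.0],[[0,-6,0],[0,0,0],0.0],[[0,-9,0],[0,0,0],0.0],[[0,-12,0],[0,0,0],0.0],[[0,-15,0],[0,0,0],0.0],[[0,-17,0],[0,0,0],0.0],[[0,-19,0],[0,0,0],0.0]]'

```text
time_s: 40.2
position: [0.5435, 0.2467, 0.1621]
tcp_rot: [[-0.0, -0.066, -0.998], [-0.0, -0.998, 0.066], [-1.0, 0.0, 0.0]]
force: [-0.5, -1.0, -0.0]
opening: 0.113
```

Call:
play_rows --motion '[[[0,-1,0],[0,0,0],0.0],[[0,-2,0],[0,0,0],0.0],[[0,-3,0],[0,0,0],0.0],[[0,-4,0],[0,0,0],0.0]]'

```text
time_s: 40.6
position: [0.5437, 0.2505, 0.1622]
tcp_rot: [[-0.0, -0.066, -0.998], [-0.0, -0.998, 0.066], [-1.0, 0.0, 0.0]]
force: [-0.4, -0.7, 0.0]
opening: 0.109
```

Call:
play_rows --motion '[[[0,-1,0],[0,0,0],0.0],[[0,-2,0],[0,0,0],0.0],[[0,-2,0],[0,0,0],0.0]]'

```text
time_s: 40.9
position: [0.5439, 0.2526, 0.1622]
tcp_rot: [[0.0, -0.066, -0.998], [0.0, -0.998, 0.066], [-1.0, -0.0, -0.0]]
force: [-0.0, -1.5, -0.1]
opening: 0.113
```

```bash
python3 -c "
from h import *
bm()"
```

```text
t 40.90 u 65.4 v 1.7 z 162.2 | Fu -1.46 Fv 0.09 Fz -0.05 open 0.113 yaw -93.77
```

Call:
play_rows --motion '[[[0,-1,0],[0,0,0],0.0],[[0,-2,0],[0,0,0],0.0],[[0,-2,0],[0,0,0],0.0]]'

```text
time_s: 41.2
position: [0.5443, 0.2536, 0.1622]
tcp_rot: [[0.0, -0.065, -0.998], [-0.002, -0.998, 0.065], [-1.0, 0.002, -0.001]]
force: [1.8, -3.6, -1.0]
opening: 0.114
```

Call:
play_rows --motion '[[[0,-1,0],[0,0,0],0.0],[[0,-2,0],[0,0,0],0.0],[[0,-2,0],[0,0,0],0.0]]'

```text
time_s: 41.5
position: [0.544, 0.2553, 0.162]
tcp_rot: [[-0.001, -0.065, -0.998], [-0.002, -0.998, 0.065], [-1.0, 0.002, 0.001]]
force: [0.1, -5.4, -0.4]
opening: 0.119
```

Call:
play_rows --motion '[[[0,-1,0],[0,0,0],0.0],[[0,-2,0],[0,0,0],0.0],[[0,-2,0],[0,0,0],0.0]]'

```text
time_s: 41.8
position: [0.5442, 0.2578, 0.162]
tcp_rot: [[-0.001, -0.066, -0.998], [-0.001, -0.998, 0.066], [-1.0, 0.001, 0.001]]
force: [-0.0, -3.5, -1.1]
opening: 0.117
```

```bash
python3 -c "
from h import *
bm()"
```

```text
t 41.80 u 70.6 v 1.6 z 162.0 | Fu -3.46 Fv 0.22 Fz -1.06 open 0.117 yaw -93.78
```

Call:
play_rows --motion '[[[0,-1,0],[0,0,0],0.0],[[0,-2,0],[0,0,0],0.0],[[0,-2,0],[0,0,0],0.0]]'

```text
time_s: 42.1
position: [0.5446, 0.2613, 0.1623]
tcp_rot: [[0.0, -0.066, -0.998], [0.002, -0.998, 0.066], [-1.0, -0.002, -0.0]]
force: [1.6, -2.3, -0.1]
opening: 0.113
```

Call:
play_rows --motion '[[[0,-1,0],[0,0,0],0.0],[[0,-2,0],[0,0,0],0.0],[[0,-2,0],[0,0,0],0.0]]'

```text
time_s: 42.4
position: [0.5446, 0.2628, 0.1623]
tcp_rot: [[0.0, -0.066, -0.998], [0.0, -0.998, 0.066], [-1.0, -0.0, -0.0]]
force: [0.6, -1.6, -0.8]
opening: 0.114
```

```bash
python3 -c "
from h import *
bm()"
```

```text
t 42.40 u 75.6 v 1.7 z 162.3 | Fu -1.53 Fv 0.72 Fz -0.79 open 0.114 yaw -93.77
```

Call:
play_rows --motion '[[[0,-1,0],[0,0,0],0.0],[[0,-2,0],[0,0,0],0.0],[[0,-2,0],[0,0,0],0.0]]'

```text
time_s: 42.7
position: [0.5447, 0.2632, 0.162]
tcp_rot: [[-0.0, -0.065, -0.998], [-0.003, -0.998, 0.065], [-1.0, 0.003, 0.0]]
force: [1.1, -6.3, 0.1]
opening: 0.113
```

```bash
python3 -c "
from h import *
bm();c=cam('scene','f5')
cv2.imwrite('pics/f5.png',cv2.resize(c['img'][130:250,250:450],(800,480),interpolation=cv2.INTER_CUBIC))
bm()"
```

```text
t 42.70 u 76.0 v 1.7 z 162.0 | Fu -6.26 Fv 1.48 Fz 0.12 open 0.113 yaw -93.73
t 42.75 u 75.9 v 1.7 z 162.0 | Fu -5.67 Fv 1.65 Fz 0.15 open 0.106 yaw -93.74
```

View pics/f5.png

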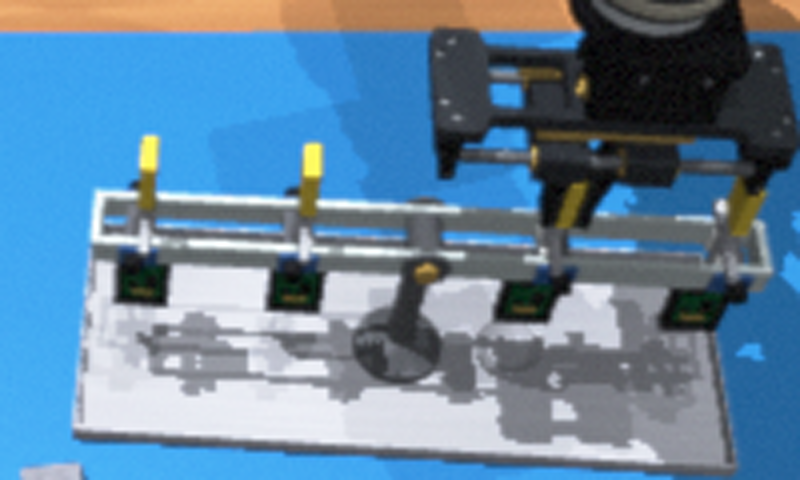

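Call:
play_rows --motion '[[[0,1,-0.3],[0,0,0],0.0],[[0,2,-0.3],[0,0,0],0.0],[[0,2,-0.3],[0,0,0],0.15],[[0,2,-0.3],[0,0,0],0.2],[[0,2,-0.3],[0,0,0],0.3],[[0,2,-0.3],[0,0,0],0.35],[[0,2,-0.3],[0,0,0],0.35]]'

```text
time_s: 43.45
position: [0.5448, 0.2627, 0.1622]
tcp_rot: [[0.0, -0.066, -0.998], [0.0, -0.998, 0.066], [-1.0, -0.0, -0.0]]
force: [-1.1, -0.0, 0.3]
opening: 0.334
```

Call:
play_rows --motion '[[[-10,0,0],[0,0,0],0.35],[[-30,0,0],[0,0,0],0.35],[[-70,0,0],[0,0,0],0.35],[[-110,0,0],[0,0,0],0.35],[[-140,0,0],[0,0,0],0.35],[[-145,20,40],[0,0,0],0.35],[[-145,40,80],[0,0,0],0.35],[[-145,60,100],[0,0,0],0.35]]'

```text
time_s: 44.25
position: [0.4377, 0.2088, 0.3081]
tcp_rot: [[-0.001, -0.065, -0.998], [0.0, -0.998, 0.065], [-1.0, -0.0, 0.001]]
force: [0.6, 0.2, -0.9]
opening: 0.351
```

Call:
play_rows --motion '[[[0,0,0],[0,0,0],0.35],[[0,0,0],[0,0,0],0.35],[[0,0,0],[0,0,0],0.35],[[0,0,0],[0,0,0],0.35],[[0,0,0],[0,0,0],0.35]]'

```text
time_s: 44.75
position: [0.4419, 0.2095, 0.307]
tcp_rot: [[-0.0, -0.066, -0.998], [0.0, -0.998, 0.066], [-1.0, -0.0, 0.0]]
force: [-0.6, 0.1, -0.9]
opening: 0.35
```

```bash
python3 -c "
from h import *
import pickle
bm();c=cam('scene','g1');w=cam('wrist','g1w');s=cam('side','g1b')
pickle.dump((c,w,s),open('g1.pkl','wb'))
cv2.imwrite('pics/g1.png',cv2.resize(c['img'][130:250,250:450],(800,480),interpolation=cv2.INTER_CUBIC))
cv2.imwrite('pics/g1z.png',cv2.resize(w['img'][0:250],(800,357),interpolation=cv2.INTER_CUBIC))
cv2.imwrite('pics/g1bz.png',cv2.resize(s['img'][180:400,180:340],(436,600),interpolation=cv2.INTER_CUBIC))
bm()"
```

```text
t 44.75 u 15.6 v -97.4 z 307.0 | Fu 0.02 Fv -0.58 Fz -0.94 open 0.350 yaw -93.77
t 44.90 u 15.5 v -97.8 z 306.9 | Fu -0.19 Fv -0.74 Fz 0.21 open 0.353 yaw -93.77
```

View pics/g1.png

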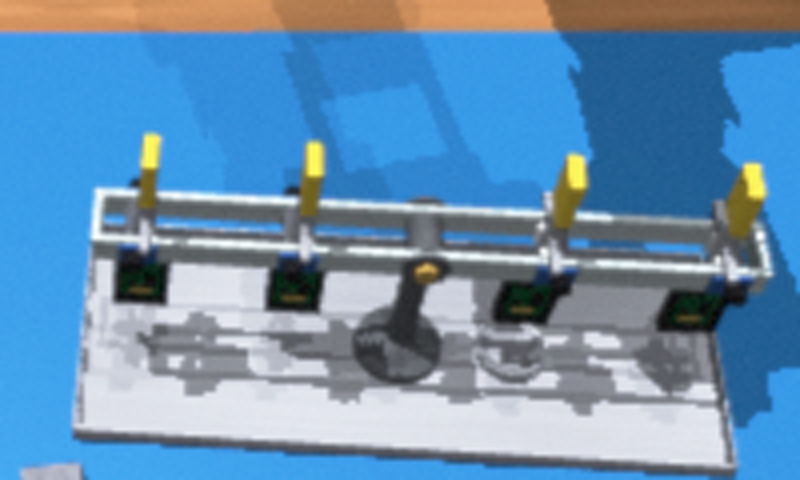

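View pics/g1z.png

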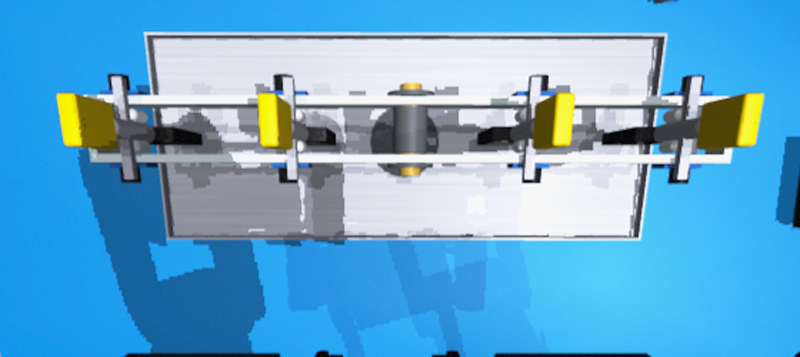

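View pics/g1bz.png

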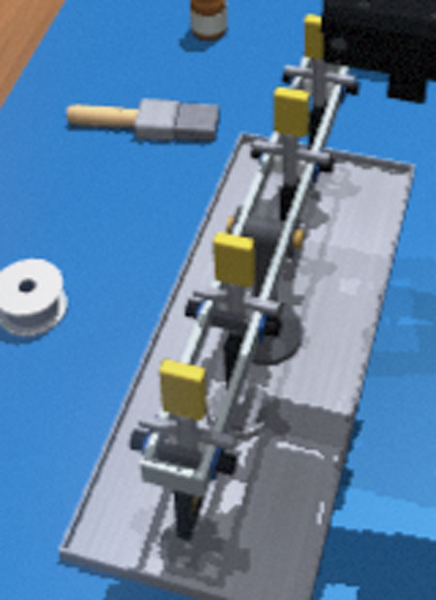

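```bash
python3 -c "
from h import *
import pickle
c,w,s=pickle.load(open('g1.pkl','rb'))
for x,y in [(124.5,128),(286,128),(535,128),(686,128)]:
    p=onz(w,(x*.7,y*.7),.141); print(((p[:2]-P0)@U*1e3).round(1),((p[:2]-P0)@V*1e3).round(1))
f=lambda x,y:(250+x/4-.4,130+y/4-.4)
a=onv(c,f(92,240));b=onv(c,f(770,287)); print('ends',a,b,'tilt',(b[1]-a[1])/410)
a=onv(c,f(98,190),-.02);b=onv(c,f(765,222),-.02); print('back',a,b,'tilt',(b[1]-a[1])/410)
# tab tops from scene/side
for q,p,r in yel(c['img'],amin=40): print('scene',q[:4],p)
for q,p,r in yel(s['img'],amin=40): print('side',q[:4],p)
"
```

```text
178.1 0.4
77.9 0.4
-76.6 0.4
-170.2 0.4
ends (np.float64(-203.8), np.float64(134.7)) (np.float64(208.1), np.float64(122.5)) tilt -0.02975609756097558
back (np.float64(-203.3), np.float64(133.2)) (np.float64(207.2), np.float64(134.9)) tilt 0.004146341463414676
scene [360  74  43   3] [379.03191489  75.13829787]
scene [285 164   5  18] [286.78181818 172.4       ]
scene [325 166   6  18] [327.56944444 174.45833333]
scene [389 169   7  18] [391.94382022 177.48314607]
scene [432 171   9  18] [435.97321429 179.6875    ]
scene [527 213  33  58] [546.72764228 245.43292683]
side [292 186   6  15] [294.47191011 193.02247191]
side [281 212  12  18] [286.52040816 220.58673469]
side [259 265  15  20] [265.59677419 274.71370968]
side [239 312  16  22] [246.82926829 322.26480836]
```

```bash
python3 -c "
from h import *
import pickle
c,w,s=pickle.load(open('g1.pkl','rb'))
Z=[]
for a,b in [((286.8,172.4),(294.5,193.)),((327.6,174.5),(286.5,220.6)),((391.9,177.5),(265.6,274.7)),((436.,179.7),(246.8,322.3))]:
    x,e=tri([(c,a),(s,b)]); print(((x[:2]-P0)@U*1e3).round(1),((x[:2]-P0)@V*1e3).round(1),(x[2]*1e3).round(1),np.round(e,4)); Z.append([(x[:2]-P0)@U,x[2]])
Z=np.array(Z);print(np.polyfit(Z[:,0],Z[:,1],1))
z0=cv2.imread('pics/scene0.png')
for n in ['scene0','g1']: pass
cv2.imwrite('pics/g2.png',cv2.resize(c['img'][140:310,120:460],(800,400)))
"
```

```text
-169.6 3.4 180.7 [0.0019 0.0019]
-74.5 -0.7 178.2 [0.0003 0.0003]
76.1 -0.9 178.3 [0. 0.]
178.3 -0.5 178.6 [0.0002 0.0002]
[-0.00490052  0.17897321]
```

View pics/g2.png

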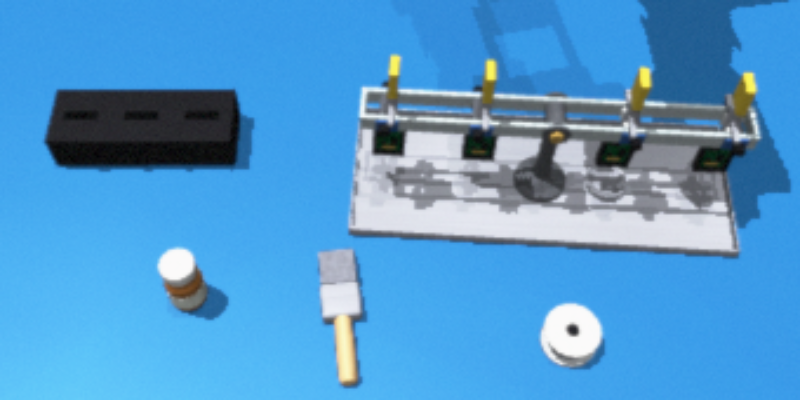

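```bash
python3 -c "
from rig import bot
print(bot.hand_in())"
```

```text
the job is handed in; nothing more can be done
None
```

All three carriers from the rack are hung on the beam and the job is handed in, at about 45 s on the robot's clock out of the 72 s allowed. I placed them left outer, right outer, then left inner. Carrier d was already in the right inner clip.

- **Clips:** In each clip the push force rose to about 5–6 N at the rollers, then fell as the rod snapped through. It rose again against a hard stop after about 10–11 mm. The push on the stop was 4–6 N, plus a sideways load that peaked near 5 N at the left outer clip. I eased both off before opening the gripper.
- **Home positions:** The stops were felt at +180, −173 and +76 mm along the beam. The last wrist picture put the crossbars at +178, +78, −77 and −170 mm. So left outer sits about 6–8 mm outboard of its mark and right outer 1–2 mm off. All are within the 11.5 mm limit.
- **Level:** Triangulating the tabs from two views gave heights of 178–181 mm and a beam tilt of about −0.005 rad. Reading the beam ends from the scene camera alone was less consistent: +0.004 rad on one rail and −0.03 rad on the other. All of these are inside ±0.04 rad. The largest tilt I saw on the way was about 0.1 rad, judged by eye from the pictures.
- **Bystanders:** The dish, reel, jar and brush look unmoved in the last picture. I checked this by eye and did not measure it.

The arm ended clear of everything. The hand-in gave no verdict, and I could not read the clips' holding force directly.

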